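# Unload the roll press and lock its feed shaft

### The job

Unload the roll press and lock it for the night: first throw the red toggle clamp right over to the back so that it stays open, then put every blue roll from the press into the open wooden box. Then turn the lever of the feed shaft until the white flat on the shaft faces straight up to the setscrew, and only then tighten the setscrew with the blue T-handled hex key, clockwise until it stops. Finally stand the key back in the well of its wooden block; leave the clamp open and the other things on the bench alone.

Things in the scene. Friction and masses are not known exactly. Their poses are not given: they have to be found in the camera images.
- press: roll press, fixed: grey base plate 12 mm thick, with its green blocks. Origin at bench height under the middle (in x) of its bed; x points away from its front edge, y to its left, z up. The plate covers x -95..155, y -235..211 mm. Green clamp block x 40..140, y -22..-6, 68 mm high; green hub block x -29..29, y -142..-82, 68 mm high, a steel ring 52 mm across on it to 93 mm
- slot1 (a point): middle slot of the aluminium bed, on the bed's surface 24 mm above the bench; axes as the press. The three slots run along x, 58 mm apart in y; end stops 8 mm high at x = -63 and 63 mm. While closed the yellow clamp bar lies across them at x = 0, underside 41 mm above the bench; it is hinged at x = 115 mm and when open stands up and leans back from there
- clamp_handle (a joint): toggle handle, red grip; hinge about the press's y at handle_pivot, 111 mm long. 0 = closed, leaning 0.35 rad from upright to the front (-x); grows as it is thrown to the back; upright at 0.35, fully open at 1.3. Weighted, 0.2 kg: past about 0.7 it falls open by itself, short of that it falls shut. Needs 2 to 4 N at the grip. The clamp bar is geared to it and lifts 1.48 rad per rad
- handle_grip (a point): centre of the toggle handle's red grip (22 mm thick, 62 mm long), 80 mm from the pivot
- handle_pivot (a point): pivot of the toggle handle, 50 mm above the bench; axes as the press
- feed_shaft (a joint): horizontal steel shaft along the press's y, turned by a lever. 0 = its white flat faces straight up, to the setscrew; the lever is on the same side as the flat, so upright too. Positive = leaning to the back (+x of the press); starts at 0.5 to 1.2, range +-1.5. Stiff: stays where it is left; about 2 N at the grip turns it
- lever_grip (a point): centre of the black grip on the lever: a round bar 22 mm across, 30 mm long along the press's y, 75 mm from the shaft's axis. It can be pinched from above on its two end faces (30 mm apart in y) and led round the arc, turning between the fingers
- shaft_axis (a point): point on the shaft's axis in the plane of the lever, 42 mm above the bench; axes as the press
- setscrew (a joint): setscrew on the hub block, axis vertical, hexagon socket upward. Grows as it is turned clockwise seen from above (tightened); starts loose at 0 to 0.4, hard stop (tight) at 2.4 rad; drag 0.05 N m. Socket 17.6 mm across flats, floor 72 mm above the bench, brass funnel mouth 27 mm wide at its top; at 0 two corners of the hexagon lie along the press's x
- screw_mouth (a point): middle of the setscrew's funnel mouth, 100 mm above the bench, 28 mm above the socket's floor; axes as the press (it does not turn with the screw)
- key_bar (a point): centre of the blue T-bar (90 mm along its x, 18 mm wide, 16 mm high) of the hex key, a loose tool of 0.12 kg. Its tip is 87 mm below; shank a hexagon 16 mm across flats, last 5 mm tapered, two corners along the bar's x. In the socket it has 10 to 14 degrees of play either way before it drives the screw; let go there it stays standing. Grasp across the bar
- key_tip (a point): lower tip of the hex key's shank; axes as the key's, z up along the key
- hex_key: the hex key as a whole; origin at its tip
- key_block: light wooden block 75x75x50 mm, fixed; in its top a square well 24x24 mm, 40 mm deep, where the key stands at the start; origin at the centre of its underside
- well_floor (a point): middle of the floor of the well, 10 mm above the bench
- roll_a_mid (a point): centre of blue roll a, about 100 mm long (along its own x), 18 to 20 mm wide, 14 to 15 mm high, 16 g; may be absent (None). Grasp across the middle. It starts under the clamp bar on one of the press's three slots, lying along the press's x
- roll_b_mid (a point): centre of blue roll b, about 100 mm long (along its own x), 18 to 20 mm wide, 14 to 15 mm high, 16 g; may be absent (None). Grasp across the middle. It starts under the clamp bar on one of the press's three slots, lying along the press's x
- roll_c_mid (a point): centre of blue roll c, about 100 mm long (along its own x), 18 to 20 mm wide, 14 to 15 mm high, 16 g; may be absent (None). Grasp across the middle. It starts under the clamp bar on one of the press's three slots, lying along the press's x
- roll_box: dark brown wooden box 168x258 mm (x, y), fixed, its lid standing open along its far (+x) edge up to 0.22 m; origin at the centre of its underside. Inside 145x241 mm, floor 7 mm above the bench, rim 48 mm above the bench, walls 8 mm
- tape_roll: tan roll of packing tape, 96 mm across, 48 mm high, lying flat; leave it alone; origin at the centre of its underside
- masking_roll: flat beige roll of masking tape, 92 mm across, 25 mm high; leave it alone; origin at the centre of its underside
- stamp: wooden hand stamp, 26x50x74 mm, standing; leave it alone; origin at the centre of its underside
- marker: white marker pen with a black cap, 135 mm long, lying; leave it alone

How it is judged:
On the way, in this order (a step that is already met when the one before it is completed fails the run):
1. the toggle clamp is thrown over and stays open (value of joint clamp_handle above 1 rad), for 0.3 s.
2. every roll lies in the wooden box (x of roll_a_mid in the frame of roll_box between -0.078 and 0.078 m and y of roll_a_mid in the frame of roll_box between -0.123 and 0.123 m and z of each of roll_a_mid, roll_b_mid, roll_c_mid in the frame of roll_box below 0.05 m and x of roll_b_mid in the frame of roll_box between -0.078 and 0.078 m and y of roll_b_mid in the frame of roll_box between -0.123 and 0.123 m and x of roll_c_mid in the frame of roll_box between -0.078 and 0.078 m and y of roll_c_mid in the frame of roll_box between -0.123 and 0.123 m), for 0.4 s.
3. the shaft's flat faces the setscrew (value of joint feed_shaft between -0.12 and 0.12 rad), for 0.3 s.
4. the setscrew is tightened with the hex key in its socket (all of step 3 and value of joint setscrew above 2.2 rad and horizontal distance between key_tip and screw_mouth below 0.007 m and z of key_tip in the frame of press below 0.085 m), for 0.2 s.
At the end, for the whole second after the job is handed in: handle over 1.0 rad (open); all rolls at rest in the wooden box, below its rim; flat within 0.12 rad of the setscrew; setscrew over 2.2 rad (stop 2.4); hex key at rest in its well, released, tip within 12 mm of the middle and 10 mm of the floor, leaning under 0.25 rad (all of step 2 and all of step 3 and value of joint clamp_handle above 1 rad and value of joint setscrew above 2.2 rad and horizontal distance between key_tip and well_floor below 0.012 m and z of key_tip in the frame of key_block below 0.02 m and angle between hex_key's own z axis and vertical below 0.25 rad and linear speed of hex_key below 0.05 m/s); the robot touches nothing.
It fails at once if the setscrew is tightened more than half-way while the flat does not face it (value of joint setscrew above 1.2 rad and not (value of joint feed_shaft between -0.2 and 0.2 rad)).
It fails at once if the tape roll is disturbed (moved more than 5 cm) (distance of tape_roll from where it was at the start of the episode above 0.05 m).
It fails at once if the masking roll is disturbed (moved more than 5 cm) (distance of masking_roll from where it was at the start of the episode above 0.05 m).
It fails at once if the stamp is disturbed (moved more than 5 cm) (distance of stamp from where it was at the start of the episode above 0.05 m).
It fails at once if the marker is disturbed (moved more than 5 cm) (distance of marker from where it was at the start of the episode above 0.05 m).
Of roll_a, roll_b, roll_c only 1 to 3 are there at a start; the rules pass over those that are not, and their reading is None.
At some moment in a run one of roll_a, roll_b, roll_c may be knocked a few centimetres aside while the robot is not near it.
It also fails if it takes over 210 s, if anything falls off the work surface, if the arm or the gripper's body presses on something with over 40 N, if the wrist force passes 120 N, or if a joint passes its speed limit or range.

### The arm

A 6-joint arm with a two-finger parallel gripper is mounted at the origin on a cart in front of the work surface, level with it; the furniture and walls round the work are solid. World frame = base frame: x ahead of the robot, y to its left, z up, the work surface at z = 0. Lengths are in m, angles in rad, forces in N, time in s.
With the tool pointing down it reaches from about 0.275 to 0.85 m from the base axis. Payload 5.2 kg.
Tool frame: the origin (TCP) lies at the very end of the fingers, on their centre line; the grasp point (between the pads) lies 19 mm behind it; z points along the fingers, y is the direction in which the jaws open and shut (so a half turn about z gives the same grasp; the last joint's range is limited). The gripper opens to 85 mm and grips with 20 to 120 N. Pads are 22 mm wide; open, the fingers measure 114 mm over their backs; the gripper's body (76 mm by 85 mm) begins 54 mm behind the grasp point. The pads swing forward as they close: fully open they stand 13 mm farther back than shut.
Start: joints at [1.064, 0.259, 1.535, -0, 1.348, -0.203], TCP at [0.165, 0.525, 0.231] pointing down, gripper open.
Joint ranges: [-3.14, 3.14], [-0.91, 2.08], [0.19, 2.58], [-1.22, 4.36], [0.22, 2.71], [-3.12, 3.12]. Speed limits (rad/s): [2.57, 2.57, 3.14, 3.14, 3.14, 3.14].

### API

Orientations are given as a 3x3 rotation matrix whose columns are the frame's x, y, z axes.
In Python, from plant import env, cams gives the robot as it stands.
- The arm moves only by the tool play_rows, never from a script. Its argument "steps" is a list that holds one entry, the list of rows, each a list of 7 numbers: the shift along the tool's x, y, z in cm, then the turn, a rotation vector about the tool's x, y, z in rad, then the gripper command: -1 is fully open, 1 is shut, values between are in proportion. A call has 1 to 12 rows; each row shifts and turns the commanded pose from where the row before left it, along the tool's axes as they then stand; what a row does not reach is not made up. A row lasts 1/8 s, in which the tool goes at most 62.5 mm and 10.7 degrees, less where a joint would pass 70% of its speed; a pose out of reach is approached as far as the arm can. A call is refused whole if a number of a shift passes 6.25 or a number of a turn 0.188, either way. A call with a gripper value outside its range is refused whole. The fingers move at their own pace and stop on an object; "squeeze" is the grip in N (left out, the last holds). Time passes only in rows, so rows that do not move let the fingers close. It gives the time, the measured TCP pose, the force and the opening at its end, in the units of the state.
- env.get_state(): the state, without advancing time (a new reading comes with each control period).
- cams.capture(name): name is "side" or "top" or "wrist"; returns (picture, depth): 480x640x3 uint8, red, green, blue; 480x640 float32, m along the optical axis (not along the pixel's ray), 0 where there is no reading.
- cams.get_calibration(name): a dict with "intrinsics" (3x3 intrinsics, pixels), "R" (3x3) and "t" (3): a world point X has camera coordinates R X + t. Camera axes: x right, y down, z forward; pixel columns grow to the right and rows downward; lengths in m; the calibration is good to about 2 mm. A picture is of the moment at which its call begins: read the wrist's pose just before it. get_calibration takes no time and is no camera call; for the wrist camera it gives the pose at the moment of the call.
- env.sign_off(): hands the job in, once; it reports no verdict.
Trained networks look in the newest picture that a camera, given by its name, has taken for a name from the list of things; names that differ only in an ending like _2 or _b are one class to them, and where a whole thing is asked for, a point or a joint stands for the part that bears it (a point fixed in the world has none). Each returns a list of dicts, best first, with "p" (0 to 1); they miss things now and then, are a little off and sometimes report something else, mostly with a low value. They report only what shows in the picture. A call takes as long as a camera call.
- cams.boxes_of(camera, label): "xy" ([column, row] in pixels, amid what is visible of it).
- cams.regions_of(camera, label): "mask" (480x640 bool, what is visible of it) and "xy" ([column, row] in pixels, amid what is visible of it).
- cams.spot_point(camera, label): "xy" ([column, row] in pixels: a listed point, or the origin of a listed thing).
The state is a dict: "t": time; "joints": joint angles; "qd": joint speeds; "joint_torque": joint torques, N m; "tool_pos": TCP position; "orientation": TCP orientation; "force": force on the tool from outside, world axes, zero at the start; "wrist_torque": the same for the moment, N m; "width": finger opening in m.
Only numpy, scipy, OpenCV 4.12 (cv2) and the standard library are available. Lean on these libraries where they do the work, as an engineer would, in place of code of your own. Each camera call takes 0.05 s, during which the arm holds its last target.

## Working session

There is one attempt and no reset: what is moved stays moved. The work goes in short steps, Python scripts to look and compute and a tool call to move; the robot and the scene stay as the last step left them, time stands still between calls to the robot, and variables do not carry over. Pictures are saved under pics/ and viewed, and the job is handed in when it is done.

Besides the shell and the picture viewer there is one more tool, called after ">>>" as name([rows], argument=value, ...), one row to a line, values as JSON. play_rows: Moves the arm, as the interface text tells. Its arguments: {"type":"object","properties":{"steps":{"type":"array"},"squeeze":{"type":"number"}},"required":["steps"]}

```bash
ls; mkdir -p pics; python3 - <<'E'
from plant import env,cams
import cv2,numpy as np
s=env.get_state()
for k in s: print(k,np.round(s[k],3).tolist())
for c in ["side","top","wrist"]:
    p,d=cams.capture(c); cv2.imwrite(f"pics/0{c}.png",p[:,:,::-1]); np.save(f"d_{c}.npy",d)
    k=cams.get_calibration(c); print(c,np.round(k["intrinsics"],1).tolist(),np.round(k["R"],3).tolist(),np.round(k["t"],3).tolist())
E
```

```text
pics
t 0.0
joints [1.064, 0.259, 1.536, 0.0, 1.348, -0.203]
qd [-0.001, -0.002, 0.001, 0.0, 0.001, 0.0]
joint_torque [-0.001, -44.603, -29.057, -0.001, 0.012, -0.0]
tool_pos [0.164, 0.524, 0.23]
orientation [[-0.954, 0.299, -0.001], [0.299, 0.954, -0.002], [0.0, -0.002, -1.0]]
force [0.244, 0.322, -0.347]
wrist_torque [0.038, 0.013, 0.097]
width 0.085
side [[462.3, 0.0, 316.1], [0.0, 462.3, 243.4], [0.0, 0.0, 1.0]] [[0.928, -0.372, -0.002], [-0.227, -0.561, -0.796], [0.295, 0.739, -0.606]] [-0.542, 0.204, 0.958]
top [[544.6, 0.0, 317.8], [0.0, 544.6, 227.7], [0.0, 0.0, 1.0]] [[-0.004, -1.0, -0.002], [-0.987, 0.004, -0.158], [0.158, 0.002, -0.987]] [0.007, 0.6, 1.551]
wrist [[424.0, 0.0, 324.4], [0.0, 424.0, 242.6], [0.0, 0.0, 1.0]] [[0.299, 0.954, -0.001], [0.906, -0.283, 0.314], [0.299, -0.095, -0.95]] [-0.551, -0.041, 0.381]
```

View pics/0top.png

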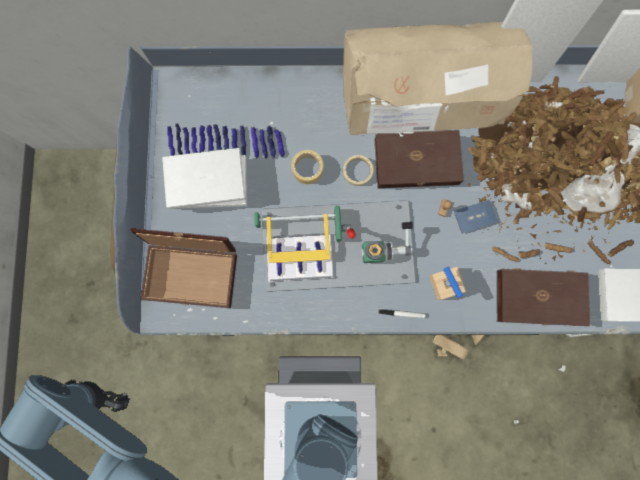

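View pics/0side.png

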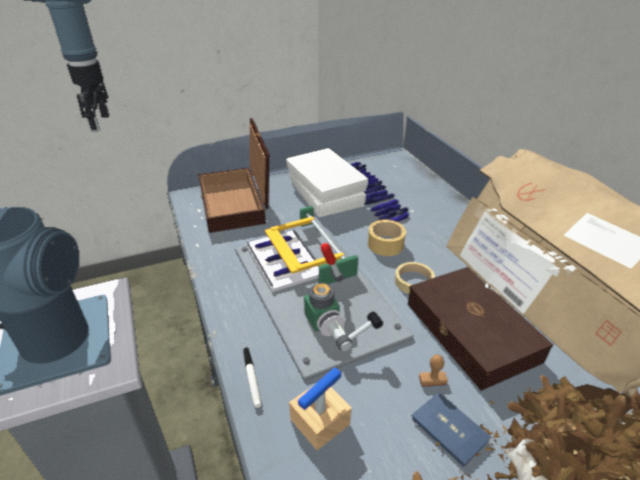

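View pics/0wrist.png

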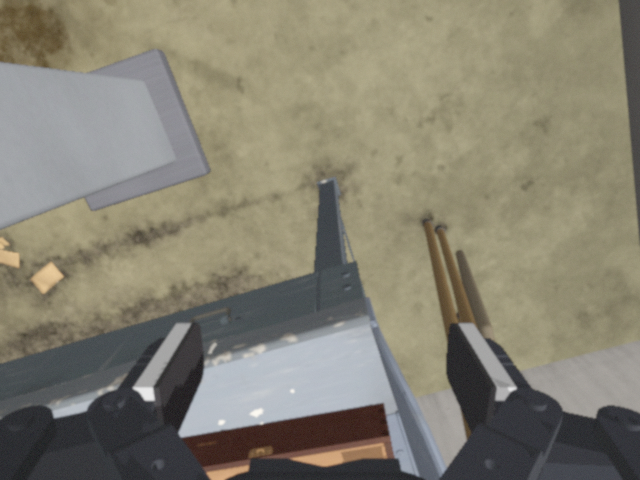

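The top view shows the press at about (340,245) with three rolls at (280,260), (304,258) and (318,256). The box is at (190,275), the key in its block at (450,283), and the marker at (403,314). Next I'll measure positions.

```bash
cat > h.py <<'E'
import numpy as np, cv2
from plant import env,cams
def ray(c,xy,cal=None):
    k=cal or cams.get_calibration(c); K=np.array(k["intrinsics"]);R=np.array(k["R"]);t=np.array(k["t"])
    d=R.T@np.linalg.inv(K)@np.array([xy[0],xy[1],1.0]); o=-R.T@t
    return o,d
def atz(c,xy,z,cal=None):
    o,d=ray(c,xy,cal); return o+d*(z-o[2])/d[2]
def atd(c,xy,dep,cal=None):
    o,d=ray(c,xy,cal); return o+d*dep
def tri(obs):
    A=np.zeros((3,3));b=np.zeros(3)
    for c,xy in obs:
        o,d=ray(c,xy);d=d/np.linalg.norm(d);P=np.eye(3)-np.outer(d,d);A+=P;b+=P@o
    X=np.linalg.solve(A,b); return X
def proj(c,X):
    k=cams.get_calibration(c); q=np.array(k["R"])@X+np.array(k["t"]);q=np.array(k["intrinsics"])@q;return q[:2]/q[2]
E
python3 - <<'E'
from h import *
for c in ["side","top"]:
    cams.capture(c)
Z=dict(press=0,slot1=.024,handle_grip=None,handle_pivot=.05,lever_grip=None,shaft_axis=.042,screw_mouth=.1,key_bar=.097,key_block=0,well_floor=.01,roll_a_mid=.031,roll_box=0,tape_roll=0,masking_roll=0,stamp=0,marker=.008)
for l,z in Z.items():
    o={}
    for c in ["side","top"]:
        r=cams.spot_point(c,l)
        o[c]=r
        for q in r[:4]:
            print(l,c,np.round(q["xy"],1),round(q["p"],2), np.round(atz(c,q["xy"],z),4) if z is not None else '')
    if l in("handle_grip","lever_grip","key_bar","screw_mouth","shaft_axis","handle_pivot","slot1") and o["side"] and o["top"]:
        print('   TRI',np.round(tri([(c,o[c][0]["xy"]) for c in o]),4))
E
```

```text
press side [300.8 291.3] 0.84 [ 0.526 -0.048  0.   ]
press top [335.8 255.2] 0.74 [ 0.5237 -0.0486  0.    ]
slot1 side [279.9 258.5] 0.64 [0.5107 0.0569 0.024 ]
slot1 top [295.  258.4] 0.61 [0.512  0.0727 0.024 ]
slot1 top [445.3 284.3] 0.44 [ 0.4341 -0.3679  0.024 ]
   TRI [0.5144 0.0731 0.0104]
handle_grip side [327.7 250. ] 0.6 
handle_grip top [352.  233.8] 0.58 
handle_grip top [406.4 244.4] 0.36 
   TRI [ 0.5708 -0.0904  0.1392]
handle_pivot side [336.8 276.4] 0.72 [ 0.6009 -0.083   0.05  ]
handle_pivot side [318.9 419.2] 0.65 [ 0.4297 -0.3966  0.05  ]
handle_pivot side [433.1 379.2] 0.55 [ 0.6478 -0.3999  0.05  ]
handle_pivot top [350.5 227.9] 0.69 [ 0.5985 -0.0909  0.05  ]
handle_pivot top [299.9 260.5] 0.25 [0.5032 0.0573 0.05  ]
   TRI [ 0.5973 -0.0904  0.0573]
lever_grip side [375.1 314.4] 0.6 
lever_grip top [407.4 225.2] 0.6 
   TRI [ 0.6023 -0.2525  0.0894]
shaft_axis side [343.3 342.7] 0.92 [ 0.5375 -0.2578  0.042 ]
shaft_axis top [407.4 248.1] 0.96 [ 0.5391 -0.2571  0.042 ]
shaft_axis top [330.8 256.1] 0.42 [ 0.5165 -0.0327  0.042 ]
   TRI [ 0.5386 -0.2571  0.041 ]
sc
[... 885 characters left out ...]
roll_box side [230.6 203.9] 0.83 [0.4636 0.3861 0.    ]
roll_box top [191.6 276. ] 0.62 [0.463  0.3823 0.    ]
tape_roll side [376.5 320.1] 0.51 [ 0.6469 -0.1949  0.    ]
tape_roll top [307.2 169.9] 0.82 [0.7877 0.037  0.    ]
masking_roll side [413.  281.3] 0.69 [ 0.7866 -0.1158  0.    ]
masking_roll side [337.9 274.5] 0.15 [ 0.6303 -0.0261  0.    ]
masking_roll top [356.1 168.9] 0.67 [ 0.7902 -0.1135  0.    ]
masking_roll top [446.7 285.8] 0.53 [ 0.431  -0.3774  0.    ]
stamp top [447.  211.4] 0.58 [ 0.656  -0.3876  0.    ]
marker side [249.7 376.2] 0.69 [ 0.3514 -0.2398  0.008 ]
marker top [401.3 313.2] 0.76 [ 0.351  -0.2391  0.008 ]
marker top [445.9 277.2] 0.45 [ 0.4559 -0.3742  0.008 ]
```

```bash
python3 - <<'E'
from h import *
p=cv2.imread("pics/0top.png")
c=p[185:310,240:475]; cv2.imwrite("pics/1t.png",cv2.resize(c,None,fx=3.4,fy=3.4,interpolation=cv2.INTER_CUBIC))
p=cv2.imread("pics/0side.png")
c=p[190:390,200:430]; cv2.imwrite("pics/1s.png",cv2.resize(c,None,fx=3,fy=3,interpolation=cv2.INTER_CUBIC))
E
```

```text
(no output)
```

View pics/1t.png

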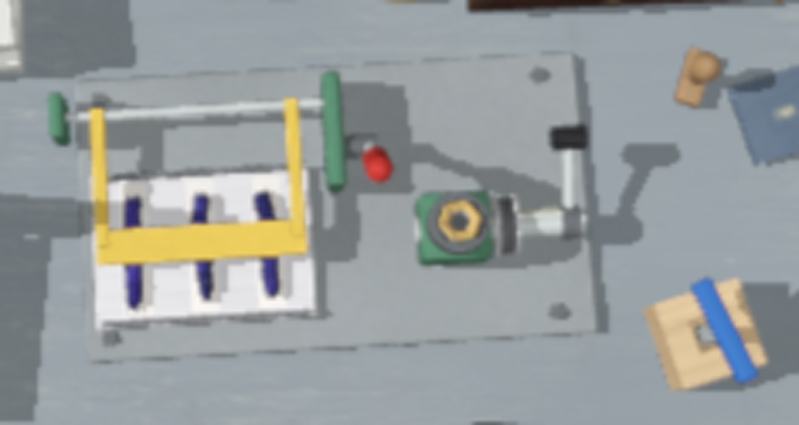

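View pics/1s.png

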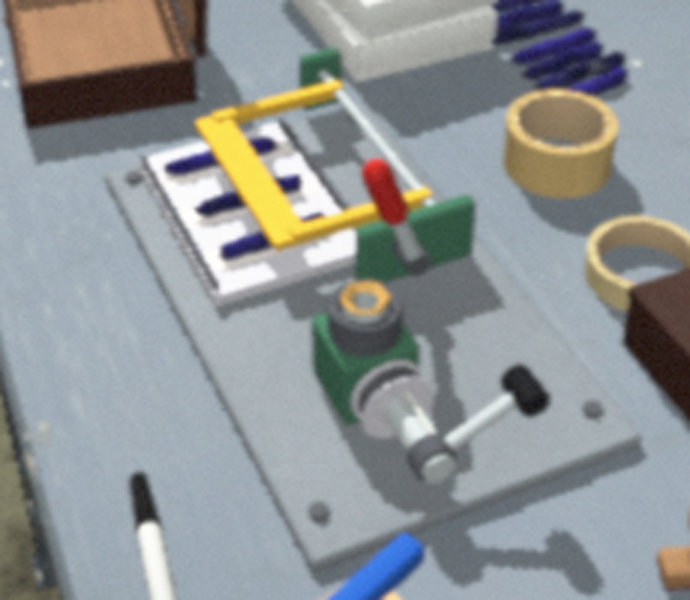

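```bash
cat >> h.py <<'E'
def pose2(P,W):
    P=np.array(P)[:,:2];W=np.array(W)[:,:2];pc=P.mean(0);wc=W.mean(0)
    H=(P-pc).T@(W-wc); a=np.arctan2(H[0,1]-H[1,0],H[0,0]+H[1,1])
    R=np.array([[np.cos(a),-np.sin(a)],[np.sin(a),np.cos(a)]]); return a,wc-R@pc
E
python3 - <<'E'
from h import *
pts=[((92,360),(-.095,.211),.012),((600,331),(-.095,-.235),.012),((575,55),(.155,-.235),.012),((78,75),(.155,.211),.012)]
P=[];W=[]
for px,m,z in pts:
    w=atz("top",(240+px[0]/3.4,185+px[1]/3.4),z); P.append(m);W.append(w[:2]);print(m,w.round(4))
# more: screw mouth (0,-.112)
P.append((0,-.112));W.append(atz("top",(375.1,247.6),.1)[:2])
a,t=pose2(P,W);print(a,t)
R=np.array([[np.cos(a),-np.sin(a)],[np.sin(a),np.cos(a)]])
print((np.array(W)-(np.array(P)@R.T+t)).round(4))
for n,w in dict(shaft=(.5388,-.2571),screw=(.5355,-.1573),pivot=(.598,-.0904),grip=(.5708,-.0904),lever=(.6023,-.2525),slot=(.512,.0727)).items(): print(n,(R.T@(np.array(w)-t)).round(4))
# depth-based: lever grip, roll colour
d=np.load("d_top.npy"); 
for n,px in dict(lever=(568,137),grip=(377,165),barfront=(205,240),key=(722,330),pivotblk=(335,130),ring=(505,225),screwrim=(440,222)).items():
    u,v=240+px[0]/3.4,185+px[1]/3.4
    print(n,atd("top",(u,v),d[int(round(v)),int(round(u))]).round(4))
E
```

```text
(-0.095, 0.211) [0.4175 0.1554 0.012 ]
(-0.095, -0.235) [ 0.4408 -0.2858  0.012 ]
(0.155, -0.235) [ 0.6856 -0.2715  0.012 ]
(0.155, 0.211) [0.6694 0.1706 0.012 ]
0.049816154706790954 [ 0.5238773  -0.04680923]
[[-0.001  -0.0038]
 [ 0.0001  0.0005]
 [-0.0048  0.0023]
 [ 0.0012 -0.0011]
 [ 0.0044  0.0021]]
shaft [ 0.0044 -0.2108]
screw [ 0.0061 -0.1109]
pivot [ 0.0719 -0.0472]
grip [ 0.0447 -0.0459]
lever [ 0.0681 -0.2093]
slot [-0.0059  0.12  ]
lever [ 0.5995 -0.2508  0.0868]
grip [ 0.5667 -0.0857  0.1515]
barfront [0.5174 0.0562 0.0512]
key [ 0.4359 -0.3694  0.1035]
pivotblk [ 0.6103 -0.0554  0.0627]
ring [ 0.5269 -0.1979  0.0714]
screwrim [ 0.5255 -0.1398  0.1065]
```

>>> play_rows([
  [[0,0,-1,0,0,-0.177,1],[0,0,-1,0,0,-0.177,1],[-2.4,-5.4,-1.3,0,0,0,1],[-2.4,-5.4,-1.3,0,0,0,1],[-2.4,-5.4,-1.3,0,0,0,1],[-2.4,-5.4,-1.3,0,0,0,1],[-2.4,-5.4,-1.3,0,0,0,1],[-2.4,-5.4,-1.3,0,0,0,1],[-2.4,-5.4,-1.3,0,0,0,1],[-2.4,-5.4,-1.3,0,0,0,1],[-2.4,-5.4,-1.3,0,0,0,1],[0,0,0,0,0,0,1]],
])

```text
t: 3.35
tool_pos: [0.4065, 0.0466, 0.3688]
orientation: [[-0.999, -0.043, 0.001], [-0.043, 0.999, -0.001], [-0.001, -0.001, -1.0]]
force: [-0.0, 1.3, -0.2]
width: 0.0002
```

```bash
python3 - <<'E'
from h import *
s=env.get_state();print(s["t"],s["tool_pos"],np.round(s["orientation"],3).tolist(),s["joints"].__repr__())
k=cams.get_calibration("wrist");p,d=cams.capture("wrist");cv2.imwrite("pics/2w.png",p[:,:,::-1]);np.savez("w2.npz",d=d,**{a:np.array(k[a]) for a in k})
for l,z in dict(slot1=.024,handle_grip=.125,handle_pivot=.05,screw_mouth=.1,shaft_axis=.042,roll_a_mid=.031).items():
    for q in cams.spot_point("wrist",l)[:3]: print(l,np.round(q["xy"],1),round(q["p"],2),atz("wrist",q["xy"],z,k).round(4))
E
```

```text
3.35 [0.4064699  0.04659716 0.36881838] [[-0.999, -0.043, 0.001], [-0.043, 0.999, -0.001], [-0.001, -0.001, -1.0]] array([-1.59250182e-01, -6.65836777e-02,  1.57118908e+00, -9.48631363e-04,
        1.63545073e+00, -1.77331472e+00])
slot1 [330.5 269.5] 0.77 [0.5233 0.0603 0.024 ]
handle_grip [189.1 346.5] 0.85 [ 0.5757 -0.0866  0.125 ]
handle_grip [328.5 267.4] 0.63 [0.4804 0.0551 0.125 ]
handle_pivot [208.5 331.7] 0.69 [ 0.6019 -0.0869  0.05  ]
screw_mouth [134.1 295.6] 0.77 [ 0.5319 -0.1502  0.1   ]
shaft_axis [ 66.9 277.4] 0.73 [ 0.5402 -0.2561  0.042 ]
shaft_axis [ 13.6 349.2] 0.7 [ 0.6431 -0.3387  0.042 ]
roll_a_mid [284.5 266.7] 0.66 [0.5192 0.004  0.031 ]
roll_a_mid [ 79.6 113.1] 0.66 [ 0.3499 -0.2208  0.031 ]
```

View pics/2w.png

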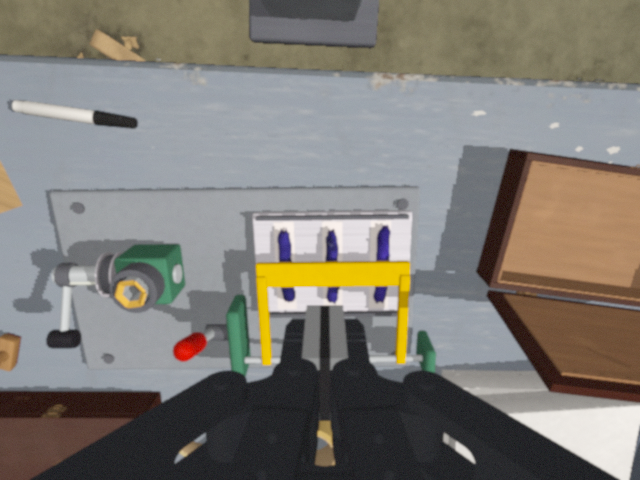

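The wrist view shows the closed bar at (333,273), the red grip at (189,347) and the rolls at x≈285, 332 and 384. I'll fit the press pose from the plate corners and the named points.

```bash
python3 - <<'E'
from h import *
z=np.load("w2.npz");k={a:z[a] for a in("intrinsics","R","t")}
P=[];W=[]
for px,m,h in [((417,187),(-.095,.211),.012),((51,191),(-.095,-.235),.012),((88,369),(.155,-.235),.012)]:
    w=atz("wrist",px,h,k);P.append(m);W.append(w[:2]);print(m,w.round(4))
P.append((0,-.112));W.append((.5335,-.1535))
a,t=pose2(P,W);print(a,t)
R=np.array([[np.cos(a),-np.sin(a)],[np.sin(a),np.cos(a)]])
print((np.array(W)-(np.array(P)@R.T+t)).round(4))
for n,w in dict(shaft=(.5395,-.2571),screw=(.5335,-.1535),pivot=(.5995,-.0885),slot=(.522,.0603)).items(): print(n,(R.T@(np.array(w)-t)).round(4))
for n,px in dict(endstop_left_front=(333,214),rollR_front=(284,235),rollM=(332,240),rollL=(384,235)).items(): 
    w=atz("wrist",px,.032,k);print(n,w.round(4),(R.T@(w[:2]-t)).round(4))
E
```

```text
(-0.095, 0.211) [0.418  0.1584 0.012 ]
(-0.095, -0.235) [ 0.442  -0.2778  0.012 ]
(0.155, -0.235) [ 0.6904 -0.2664  0.012 ]
0.05635271826567989 [ 0.52449787 -0.04171849]
[[ 0.0003 -0.0052]
 [-0.0009  0.0039]
 [-0.0021  0.0012]
 [ 0.0027  0.    ]]
shaft [ 0.0028 -0.2159]
screw [ 0.0027 -0.1121]
pivot [ 0.0722 -0.0509]
slot [0.0033 0.102 ]
endstop_left_front [0.4503 0.0596 0.032 ] [-0.0683  0.1054]
rollR_front [0.4785 0.0029 0.032 ] [-0.0434  0.0471]
rollM [0.4822 0.06   0.032 ] [-0.0365  0.104 ]
rollL [0.4733 0.1213 0.032 ] [-0.042   0.1656]
```

>>> play_rows([
  [[-2.75,-3.6,1.5,0,0,-0.01,1],[-2.75,-3.6,1.5,0,0,0,1],[-2.75,-3.6,1.5,0,0,0,1],[-2.75,-3.6,1.5,0,0,0,1],[0,0,4.4,0,0,0,1],[0,0,4.4,0,0,0,1],[0,0,4.4,0,0,0,1],[0,0,4.4,0,0,0,1],[0,0,4.4,0,0,0,1],[0,0,0,0,0,0,1]],
])

```text
t: 4.95
tool_pos: [0.52, -0.0849, 0.0854]
orientation: [[-0.998, -0.062, -0.007], [-0.062, 0.998, 0.003], [0.007, 0.003, -1.0]]
force: [0.4, -1.1, 0.6]
width: -0.0002
```

```bash
python3 - <<'E'
from h import *
p,d=cams.capture("side");c=p[150:390,200:460,::-1];cv2.imwrite("pics/3s.png",cv2.resize(c,None,fx=2.5,fy=2.5))
p,d=cams.capture("wrist");cv2.imwrite("pics/3w.png",p[:,:,::-1])
E
```

```text
(no output)
```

View pics/3s.png

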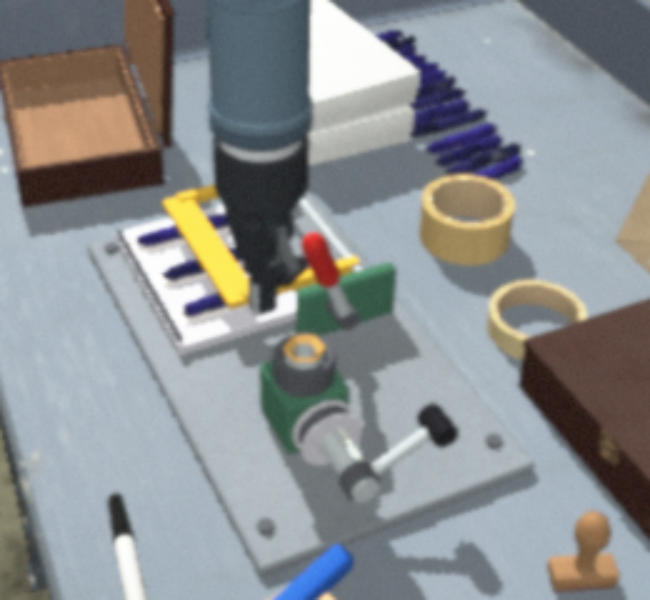

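View pics/3w.png

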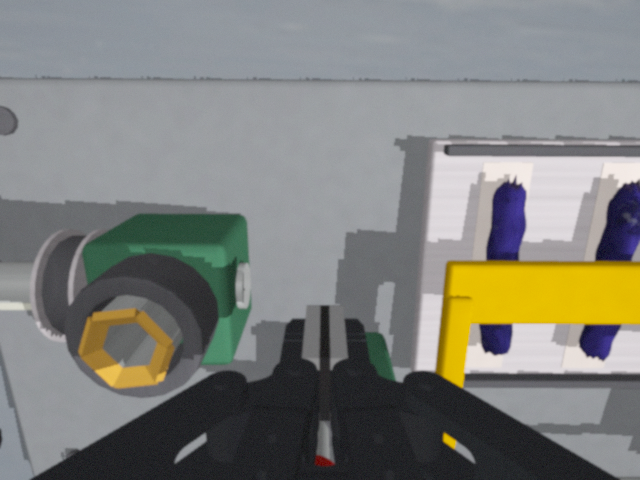

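>>> play_rows([
  [[0,-0.7,0,0,0,0.008,1],[-1.4,0,0,0,0,0,1],[-1.4,0,0,0,0,0,1],[-1.4,0,0,0,0,0,1],[-1.4,0,0,0,0,0,1],[-1.4,0,0,0,0,0,1],[-1.4,0,0,0,0,0,1],[-1.4,0,0,0,0,0,1],[-1.4,0,0,0,0,0,1],[0,0,0,0,0,0,1],[0,0,0,0,0,0,1]],
])

```text
t: 6.42
tool_pos: [0.6318, -0.0887, 0.089]
orientation: [[-0.999, -0.053, -0.008], [-0.053, 0.999, -0.001], [0.008, -0.0, -1.0]]
force: [-16.0, -2.3, 13.2]
width: 0.0002
```

```bash
python3 - <<'E'
from h import *
p,d=cams.capture("side");c=p[150:390,200:460,::-1];cv2.imwrite("pics/4s.png",cv2.resize(c,None,fx=2.5,fy=2.5))
E
```

```text
(no output)
```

View pics/4s.png

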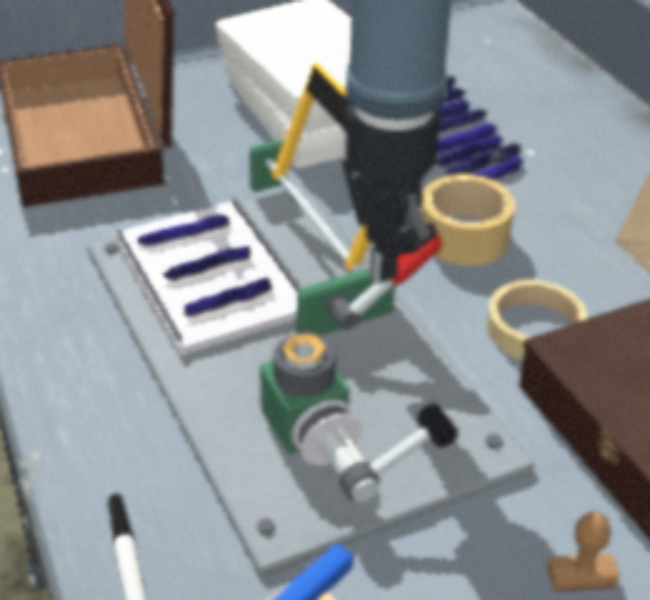

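>>> play_rows([
  [[4,0,0,0,0,0,1],[4,0,-1,0,0,0,1],[4,2,-4,0,0,0,1],[4,4,-4,0,0,0,-1],[1,5,-4,0,0,0,-1],[1,4,-4,0,0,0,-1],[0,0,-1.5,0,0,0,-1],[0,0,0,0,0,0,-1]],
])

```text
t: 7.48
tool_pos: [0.4535, 0.0464, 0.2692]
orientation: [[-0.999, -0.053, 0.004], [-0.053, 0.999, -0.001], [-0.004, -0.001, -1.0]]
force: [0.2, 0.2, -0.5]
width: 0.085
```

```bash
cat > look.py <<'E'
import sys
from h import *
name=sys.argv[1]
s=env.get_state();print(round(s["t"],2),np.round(s["tool_pos"],4),np.round(s["orientation"],3).tolist())
k=cams.get_calibration("wrist");p,d=cams.capture("wrist");cv2.imwrite(f"pics/{name}.png",p[:,:,::-1]);np.savez(f"{name}.npz",d=d,p=p,**{a:np.array(k[a]) for a in k})
E
cat > blobs.py <<'E'
import sys
from h import *
z=np.load(sys.argv[1]+".npz");k={a:z[a] for a in("intrinsics","R","t")};p=z["p"].astype(int)
m=((p[:,:,2]>p[:,:,0]+25)&(p[:,:,2]>p[:,:,1]+35)&(p[:,:,2]>50)).astype(np.uint8)
n,l,st,ce=cv2.connectedComponentsWithStats(m)
for i in range(1,n):
    if st[i,4]>250:
        v,u=np.nonzero(l==i);pts=np.array([atz("wrist",(a,b),.032,k)[:2] for a,b in zip(u[::3],v[::3])])
        c,(w,h),ang=cv2.minAreaRect((pts*1000).astype(np.float32))
        mid=(pts.min(0)+pts.max(0))/2
        x=pts-pts.mean(0);e,V=np.linalg.eigh(x.T@x);ax=V[:,1]*np.sign(V[0,1])
        print(st[i].tolist(),"mean",pts.mean(0).round(4),"rect",np.round(c,1),round(w,1),round(h,1),"yaw",round(np.arctan2(ax[1],ax[0]),3))
E
python3 look.py 5w; python3 blobs.py 5w
```

```text
7.47 [0.4535 0.0464 0.2692] [[-0.999, -0.053, 0.004], [-0.053, 0.999, -0.001], [-0.004, -0.001, -1.0]]
[388, 208, 22, 96, 1328] mean [0.5098 0.1221] rect [510.8 122.2] 95.9 14.7 yaw 0.017
[267, 213, 21, 89, 1135] mean [0.5172 0.0055] rect [519.   5.] 90.1 15.4 yaw 0.086
[329, 213, 16, 91, 1011] mean [0.5175 0.0627] rect [516.9  62.8] 92.0 14.6 yaw 0.064
```

View pics/5w.png

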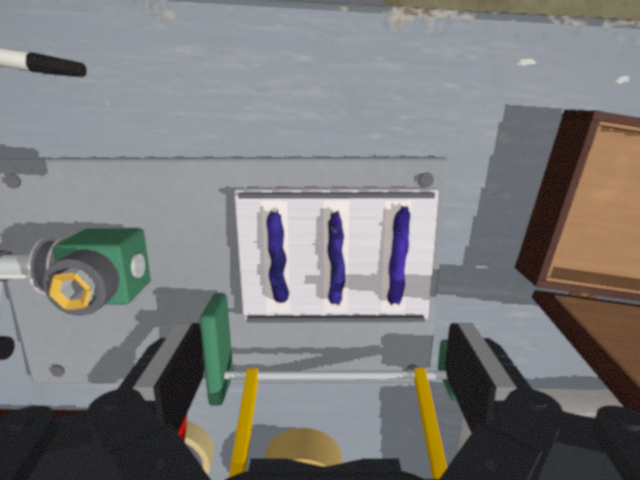

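>>> play_rows([
  [[-3.2,3.6,3,0,0,0,-0.06],[-3.15,3.6,3,0,0,0.036,-0.06],[0,0,4,0,0,0,-0.06],[0,0,4,0,0,0,-0.06],[0,0,4,0,0,0,-0.06],[0,0,3.5,0,0,0,-0.06],[0,0,0,0,0,0,-0.06]],
], squeeze=25)

```text
t: 8.4
tool_pos: [0.5085, 0.1206, 0.0488]
orientation: [[-1.0, -0.014, -0.01], [-0.014, 1.0, -0.0], [0.01, -0.0, -1.0]]
force: [0.0, 0.4, 0.1]
width: 0.0451
```

```bash
python3 look.py 6w; python3 blobs.py 6w
```

```text
8.4 [0.5085 0.1206 0.0488] [[-1.0, -0.014, -0.01], [-0.014, 1.0, -0.0], [0.01, -0.0, -1.0]]
[304, 191, 39, 219, 7150] mean [0.5082 0.1216] rect [511.  121.6] 100.2 15.9 yaw 0.025
[151, 212, 58, 172, 4744] mean [0.5063 0.0616] rect [508.8  61.4] 77.6 17.0 yaw 0.068
[4, 216, 90, 200, 6200] mean [0.5167 0.0044] rect [519.1   4.9] 93.9 20.1 yaw 0.083
```

View pics/6w.png

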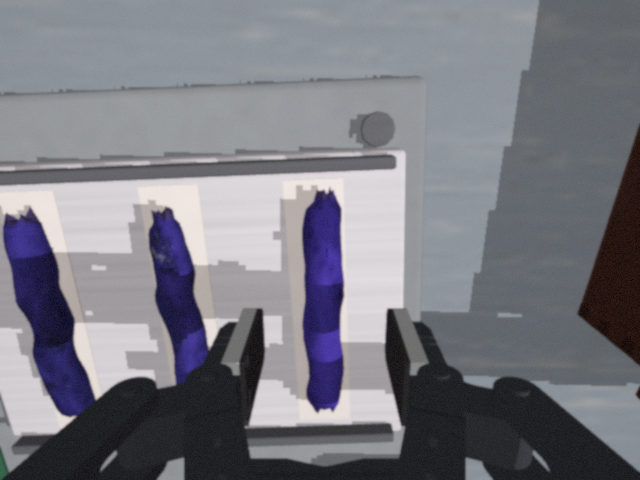

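>>> play_rows([
  [[-0.2,0.1,1.2,0,0,0,-0.06],[0,0,1.0,0,0,0,-0.06],[0,0,0,0,0,0,1],[0,0,0,0,0,0,1],[0,0,0,0,0,0,1],[0,0,-1,0,0,0,1],[0,0,-2,0,0,0,1]],
], squeeze=25)

```text
t: 9.32
tool_pos: [0.5131, 0.1229, 0.0613]
orientation: [[-1.0, -0.016, -0.001], [-0.016, 1.0, -0.0], [0.001, 0.0, -1.0]]
force: [-0.0, -0.4, -0.4]
width: 0.0157
```

>>> play_rows([
  [[0,1,-5,0,0,0,1],[0.8,5.3,-1,0,0,0,1],[0.8,5.3,0,0,0,0,1],[0.9,5.3,0,0,0,0,1],[0.8,5.3,0,0,0,0,1],[0.8,5.3,0,0,0,0,1],[0.9,5.2,0,0,0,0,1],[0,0,4,0,0,0,1],[0,0,4,0,0,0,1],[0,0,0,0,0,0,1]],
])

```text
t: 10.58
tool_pos: [0.4559, 0.4477, 0.0384]
orientation: [[-1.0, -0.017, -0.006], [-0.017, 1.0, -0.004], [0.006, -0.004, -1.0]]
force: [-0.4, -1.4, 0.6]
width: -0.0001
```

```bash
python3 look.py 7w
```

```text
10.57 [0.4559 0.4477 0.0384] [[-1.0, -0.017, -0.006], [-0.017, 1.0, -0.004], [0.006, -0.004, -1.0]]
```

View pics/7w.png

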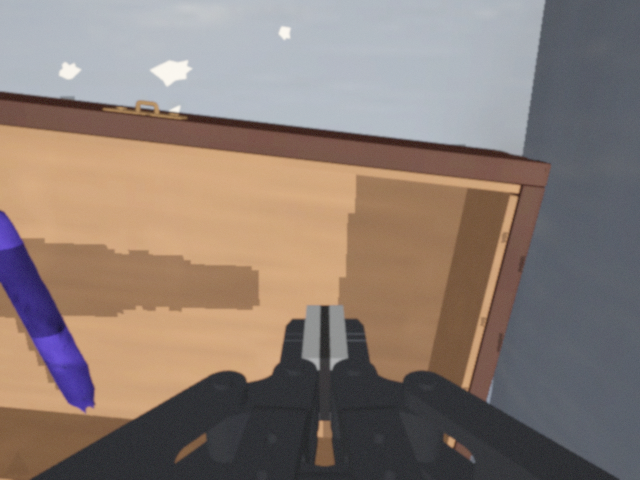

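The roll slipped out on the way but fell inside the box, at about (45,320) in the picture. For the next ones I'll grip lower and harder and move more slowly.

>>> play_rows([
  [[0,0,-5,0,0,0,1],[0,-1,-4,0,0,0,0],[-0.75,-5.5,-1,0,0,0,-0.06],[-0.75,-5.5,0,0,0,0,-0.06],[-0.75,-5.5,0,0,0,0,-0.06],[-0.75,-5.5,0,0,0,0,-0.06],[-0.75,-5.5,0,0,0,0,-0.06],[-0.75,-5.5,0,0,0,0,-0.06],[-0.75,-4.6,2,0,0,-0.047,-0.06],[0,0,4,0,0,0,-0.06],[0,0,2.5,0,0,0,-0.06],[0,0,0,0,0,0,-0.06]],
])

```text
t: 12.12
tool_pos: [0.5171, 0.0634, 0.0567]
orientation: [[-0.998, -0.062, -0.0], [-0.062, 0.998, 0.0], [0.0, 0.0, -1.0]]
force: [0.1, -0.1, -0.2]
width: 0.0448
```

```bash
python3 look.py 8w; python3 blobs.py 8w
```

```text
12.12 [0.5171 0.0634 0.0567] [[-0.998, -0.062, -0.0], [-0.062, 0.998, 0.0], [0.0, 0.0, -1.0]]
[159, 184, 42, 118, 3032] mean [0.4934 0.0031] rect [497.6   3.9] 51.1 16.0 yaw -0.008
[302, 188, 36, 201, 4380] mean [0.5175 0.0632] rect [517.2  63.3] 94.4 15.6 yaw 0.051
[171, 315, 40, 58, 1393] mean [0.5441 0.0063] rect [544.7   7. ] 28.8 15.4 yaw 0.067
```

View pics/8w.png

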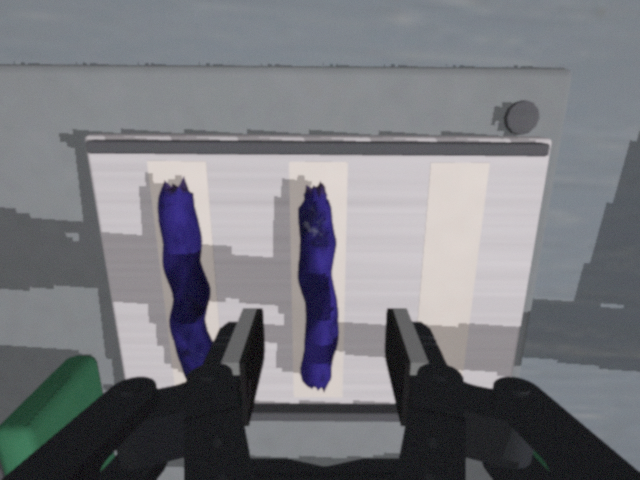

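>>> play_rows([
  [[0,0,1.2,0,0,0,-0.06],[0,0,1.0,0,0,0,-0.06],[0,0,0.6,0,0,0,-0.06],[0,0,0.35,0,0,0,-0.06],[0,0,0,0,0,0,-0.06],[0,0,0,0,0,0,1],[0,0,0,0,0,0,1],[0,0,0,0,0,0,1],[0,0,0,0,0,0,1]],
], squeeze=45)

```text
t: 13.3
tool_pos: [0.5174, 0.0638, 0.0249]
orientation: [[-0.998, -0.063, 0.001], [-0.063, 0.998, -0.0], [-0.001, -0.0, -1.0]]
force: [-0.8, -0.3, 4.2]
width: 0.015
```

>>> play_rows([
  [[0,0,-0.8,0,0,0,1],[0,0,-2,0,0,0,1],[0,0,-3,0,0,0,1],[0,0,-3,0,0,0,1],[0,0,-1,0,0,0,1]],
])

```text
t: 13.92
tool_pos: [0.5181, 0.0639, 0.1244]
orientation: [[-0.998, -0.063, 0.003], [-0.063, 0.998, -0.0], [-0.003, -0.0, -1.0]]
force: [0.7, 0.2, -0.0]
width: 0.0148
```

```bash
python3 look.py 9w
```

```text
13.93 [0.5181 0.0639 0.1244] [[-0.998, -0.063, 0.003], [-0.063, 0.998, -0.0], [-0.003, -0.0, -1.0]]
```

View pics/9w.png

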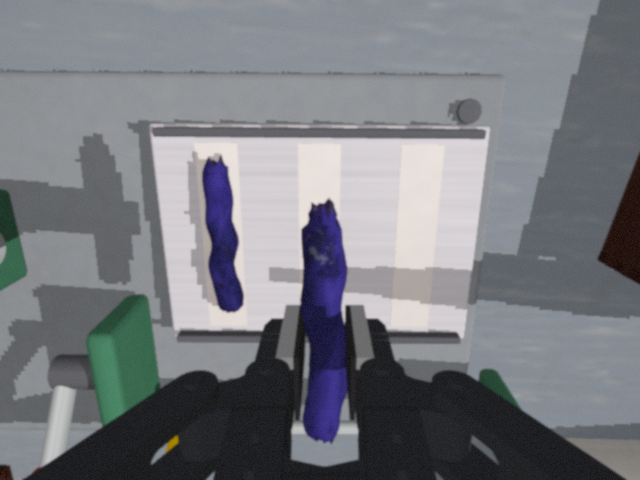

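>>> play_rows([
  [[0.2,2,0,0,0,0,1],[0.4,3.8,0,0,0,0,1],[0.4,4,0,0,0,0,1],[0.4,4,0,0,0,0,1],[0.4,4,0,0,0,0,1],[0.4,4,0,0,0,0,1],[0.4,4,0,0,0,0,1],[0.4,4,0,0,0,0,1],[0.4,4,0,0,0,0,1],[0.2,3,0,0,0,0,1],[0.1,1.5,2,0,0,0.05,1],[0,0,2,0,0,0,1]],
])

```text
t: 15.48
tool_pos: [0.4548, 0.4449, 0.0804]
orientation: [[-1.0, -0.014, -0.001], [-0.014, 1.0, -0.001], [0.001, -0.001, -1.0]]
force: [-0.0, 0.0, -0.1]
width: 0.0149
```

```bash
python3 look.py 10w
```

```text
15.47 [0.4548 0.4449 0.0804] [[-1.0, -0.014, -0.001], [-0.014, 1.0, -0.001], [0.001, -0.001, -1.0]]
```

View pics/10w.png

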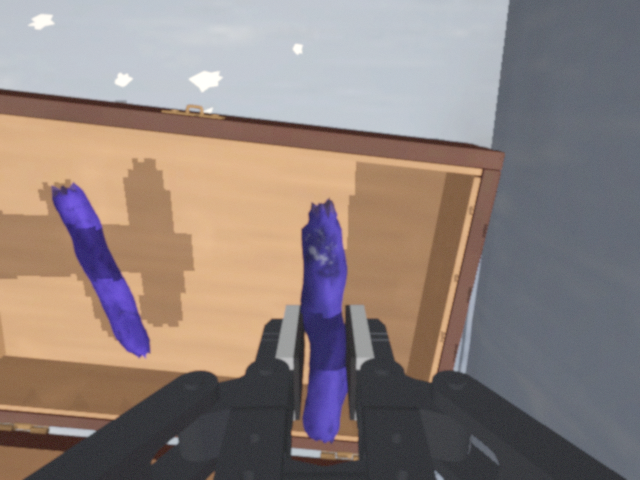

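>>> play_rows([
  [[0,0,2.5,0,0,0,1],[0,0,2.3,0,0,0,1],[0,0,1.1,0,0,0,1],[0,0,0,0,0,0,1],[0,0,0,0,0,0,0.2],[0,0,0,0,0,0,0.2],[0,0,-4,0,0,0,-0.06],[0,0,-5,0,0,0,-0.06],[0,-2,-2,0,0,0,-0.06]],
])

```text
t: 16.65
tool_pos: [0.4579, 0.4258, 0.1379]
orientation: [[-1.0, -0.015, 0.006], [-0.015, 1.0, 0.004], [-0.006, 0.004, -1.0]]
force: [0.4, -0.6, 0.7]
width: 0.0454
```

```bash
python3 look.py 11w
```

```text
16.65 [0.4579 0.4258 0.1379] [[-1.0, -0.015, 0.006], [-0.015, 1.0, 0.004], [-0.006, 0.004, -1.0]]
```

View pics/11w.png

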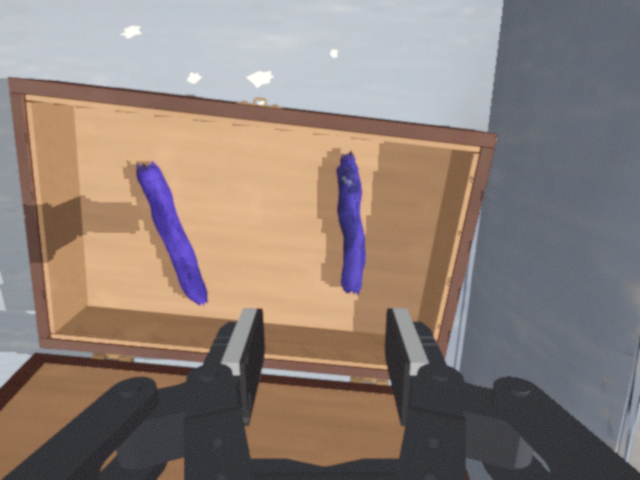

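>>> play_rows([
  [[-0.67,-5.3,0,0,0,0,-0.06],[-0.67,-5.3,0,0,0,0,-0.06],[-0.67,-5.3,0,0,0,0,-0.06],[-0.67,-5.3,0,0,0,0,-0.06],[-0.67,-5.3,0,0,0,0,-0.06],[-0.67,-5.3,0,0,0,0,-0.06],[-0.67,-5.3,0,0,0,0,-0.06],[-0.67,-5.1,2,0,0,-0.065,-0.06],[0,0,4,0,0,0,-0.06],[0,0,2.2,0,0,0,-0.06],[0,0,0,0,0,0,-0.06]],
])

```text
t: 18.08
tool_pos: [0.514, 0.0028, 0.05]
orientation: [[-0.997, -0.077, -0.004], [-0.077, 0.997, 0.001], [0.004, 0.001, -1.0]]
force: [0.2, -0.4, -0.1]
width: 0.0455
```

```bash
python3 blobs.py 11w; python3 look.py 12w; python3 blobs.py 12w
```

```text
[338, 155, 28, 138, 2678] mean [0.4502 0.444 ] rect [451.1 444.3] 87.4 15.3 yaw 0.081
[137, 163, 70, 142, 3318] mean [0.4564 0.3347] rect [459.4 335.4] 92.6 16.4 yaw 0.271
18.07 [0.514  0.0028 0.05  ] [[-0.997, -0.077, -0.004], [-0.077, 0.997, 0.001], [0.004, 0.001, -1.0]]
[308, 205, 38, 121, 3192] mean [0.4944 0.0033] rect [498.   4.] 52.0 14.9 yaw 0.072
[306, 325, 41, 81, 2210] mean [0.545  0.0076] rect [545.2   7.5] 41.2 15.4 yaw 0.219
```

View pics/12w.png

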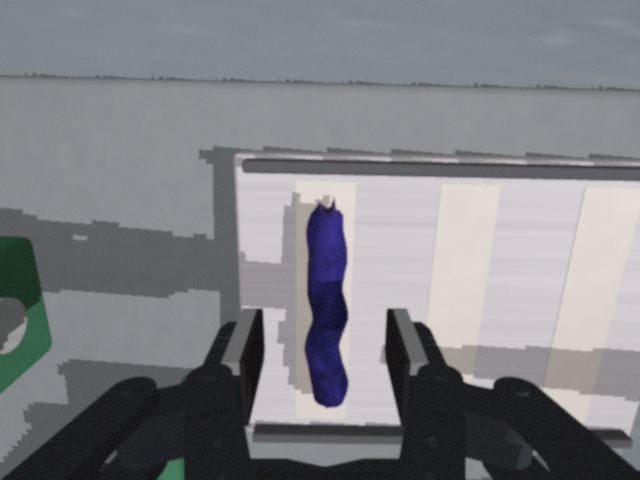

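>>> play_rows([
  [[-0.4,0.2,1,0,0,0,-0.06],[0,0,1,0,0,0,-0.06],[0,0,0.5,0,0,0,-0.06],[0,0,0,0,0,0,-0.06],[0,0,0,0,0,0,1],[0,0,0,0,0,0,1],[0,0,0,0,0,0,1],[0,0,0,0,0,0,1],[0,0,-0.8,0,0,0,1],[0,0,-2,0,0,0,1],[0,0,-3.5,0,0,0,1],[0,0,-3.5,0,0,0,1]],
])

```text
t: 19.62
tool_pos: [0.5188, 0.005, 0.1255]
orientation: [[-0.997, -0.078, -0.001], [-0.078, 0.997, 0.0], [0.001, 0.0, -1.0]]
force: [0.7, -0.3, -0.3]
width: 0.0167
```

```bash
python3 look.py 13w
```

```text
19.62 [0.5188 0.005  0.1255] [[-0.997, -0.078, -0.001], [-0.078, 0.997, 0.0], [0.001, 0.0, -1.0]]
```

View pics/13w.png

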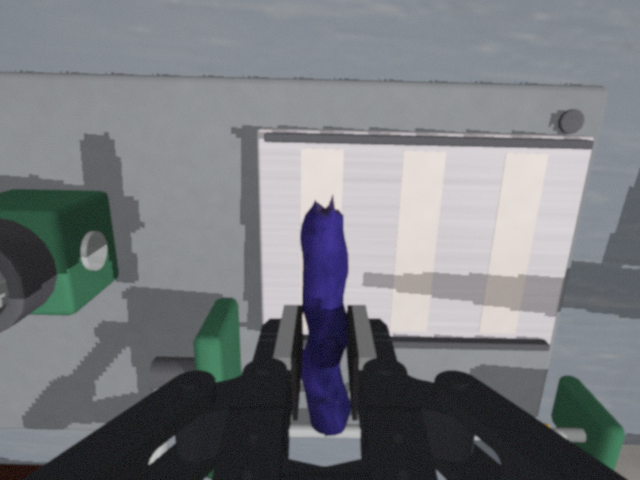

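>>> play_rows([
  [[0.2,2,0,0,0,0,1],[0.3,4,0,0,0,0,1],[0.3,4.1,0,0,0,0,1],[0.3,4.1,0,0,0,0,1],[0.4,4.1,0,0,0,0,1],[0.3,4.1,0,0,0,0,1],[0.3,4.1,0,0,0,0,1],[0.3,4.1,0,0,0,0,1],[0.4,4.1,0,0,0,0,1],[0.3,3.1,0,0,0,0,1],[0.1,1.5,3,0,0,0,1],[0,0,3,0,0,0,1]],
])

```text
t: 21.18
tool_pos: [0.4544, 0.396, 0.0627]
orientation: [[-0.997, -0.081, -0.002], [-0.081, 0.997, -0.0], [0.002, -0.0, -1.0]]
force: [0.1, -0.3, -1.2]
width: 0.0166
```

>>> play_rows([
  [[0,0,2,0,0,0,1],[0,0,1.9,0,0,0,1],[0,0,0,0,0,0,1],[0,0,0,0,0,0,0.3],[0,0,0,0,0,0,0.3],[0,0,-4,0,0,0,0.3],[0,0,-5,0,0,0,-0.06],[0,-2,-4,0,0,0,-0.06],[0,0,0,0,0,0,-0.06]],
])

```text
t: 22.3
tool_pos: [0.4607, 0.3747, 0.1604]
orientation: [[-0.997, -0.077, 0.008], [-0.077, 0.997, 0.004], [-0.008, 0.003, -1.0]]
force: [0.6, 1.3, -0.2]
width: 0.0454
```

```bash
python3 look.py 14w;python3 blobs.py 14w
```

```text
22.3 [0.4607 0.3747 0.1604] [[-0.997, -0.077, 0.008], [-0.077, 0.997, 0.004], [-0.008, 0.003, -1.0]]
[340, 147, 25, 127, 2465] mean [0.4483 0.3939] rect [450.  393.9] 85.7 16.2 yaw 0.113
[231, 150, 49, 135, 2752] mean [0.4573 0.331 ] rect [460.1 331.6] 92.9 15.8 yaw 0.273
[406, 153, 29, 129, 2336] mean [0.451  0.4403] rect [451.3 440.5] 87.9 15.4 yaw 0.081
```

View pics/14w.png

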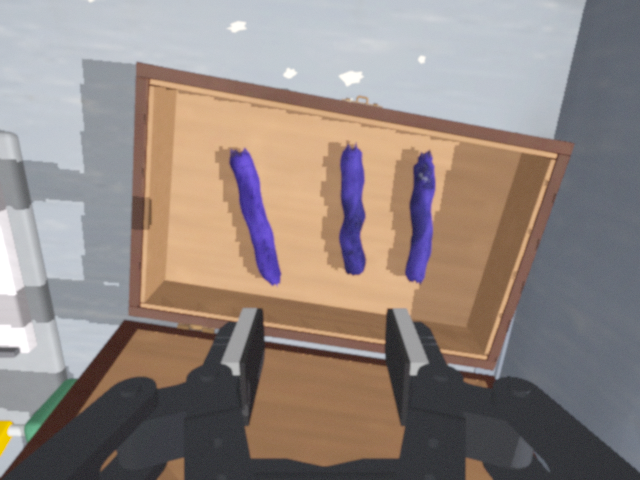

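All three rolls lie in the box at (255,215), (352,210) and (422,218). Now the lever.

>>> play_rows([
  [[0,-5.7,-4,0,0,0,-0.06],[0,-5.7,-2,0,0,0,-0.06],[0,-5.7,-2,0,0,0,-0.06],[0,-5.7,-1,0,0,0,-0.06],[0,-5.7,0,0,0,0,-0.06],[0,-5.7,0,0,0,0,-0.06],[0,-5.7,0,0,0,0,-0.06],[0,-5.7,0,0,0,0,-0.06],[0,-5.7,0,0,0,0,-0.06],[0,-5.7,0,0,0,0.02,-0.06],[0,-5,0,0,0,0,-0.06],[0,0,0,0,0,0,-0.06]],
])

```text
t: 23.85
tool_pos: [0.5047, -0.2411, 0.2394]
orientation: [[-0.999, -0.054, -0.002], [-0.054, 0.999, 0.001], [0.002, 0.001, -1.0]]
force: [-0.1, -0.2, 0.1]
width: 0.0452
```

```bash
python3 look.py 15w; python3 - <<'E'
from h import *
z=np.load("15w.npz");k={a:z[a] for a in("intrinsics","R","t")}
for l,h in dict(lever_grip=.086,screw_mouth=.1,shaft_axis=.042,key_bar=.097,well_floor=.01,handle_pivot=.05).items():
    for q in cams.spot_point("wrist",l)[:3]: print(l,np.round(q["xy"],1),round(q["p"],2),atz("wrist",q["xy"],h,k).round(4))
E
```

```text
23.85 [ 0.5047 -0.2411  0.2394] [[-0.999, -0.054, -0.002], [-0.054, 0.999, 0.001], [0.002, 0.001, -1.0]]
lever_grip [299.5 332.5] 0.96 [ 0.5984 -0.2541  0.086 ]
screw_mouth [442.4 266.1] 0.88 [ 0.5311 -0.1536  0.1   ]
shaft_axis [304.  241.5] 0.77 [ 0.537  -0.2549  0.042 ]
key_bar [126.7 113.3] 0.87 [ 0.4383 -0.3705  0.097 ]
key_bar [305.6 241.9] 0.26 [ 0.5192 -0.252   0.097 ]
well_floor [172.9 112. ] 0.84 [ 0.4391 -0.3703  0.01  ]
well_floor [186.  344.4] 0.34 [ 0.6624 -0.3699  0.01  ]
handle_pivot [492.9 325.3] 0.86 [ 0.6031 -0.0852  0.05  ]
```

View pics/15w.png

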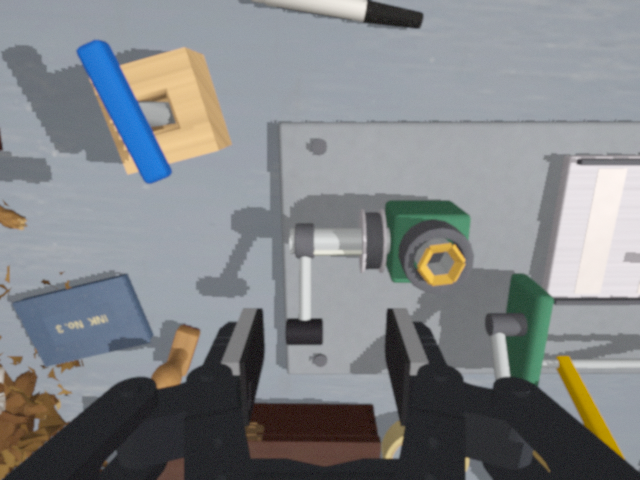

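```bash
python3 - <<'E'
from h import *
from scipy.optimize import brentq
z=np.load("15w.npz");k={a:z[a] for a in("intrinsics","R","t")}
for c,xy,cal in (("wrist",(299.5,332.5),k),("top",(407.4,225.2),None),("side",(375.1,314.4),None)):
    f=lambda t: atz(c,xy,.042+.075*np.cos(t),cal)[0]-(.538+.075*np.sin(t))
    ts=np.linspace(0,1.5,31);v=[f(t) for t in ts]
    for i in range(30):
        if v[i]*v[i+1]<0:
            t=brentq(f,ts[i],ts[i+1]);print(c,t,atz(c,xy,.042+.075*np.cos(t),cal).round(4))
    print(c,np.round(v[::5],3))
# depth of grip from wrist
d=z["d"]
for v in (322,332,342):
    print(atd("wrist",(304,v),d[v,304],k).round(4), d[v,304])
E
```

```text
wrist 0.9115133767298664 [ 0.5973 -0.254   0.0879]
wrist 1.1739146451836002 [ 0.6072 -0.2546  0.071 ]
wrist [ 0.042  0.025  0.012  0.003 -0.001  0.001  0.008]
top 0.9783030133307398 [ 0.6002 -0.2522  0.0839]
top [ 0.057  0.039  0.022  0.009 -0.001 -0.006 -0.007]
side [0.053 0.036 0.022 0.013 0.008 0.009 0.015]
[ 0.5936 -0.2511  0.0775] 0.3420467
[ 0.5991 -0.2506  0.0837] 0.33783457
[ 0.6074 -0.2502  0.0849] 0.33929357
```

>>> play_rows([
  [[-3.3,-0.5,3,0,0,0,-0.18],[-3.3,-0.5,3,0,0,0,-0.18],[-3.3,-0.5,3,0,0,0,-0.18],[0,0,4,0,0,0,-0.18],[0,0,0,0,0,0,-0.18]],
])

```text
t: 24.82
tool_pos: [0.6029, -0.2448, 0.1077]
orientation: [[-0.998, -0.06, -0.007], [-0.06, 0.998, 0.004], [0.007, 0.005, -1.0]]
force: [-0.4, 0.1, -0.2]
width: 0.0504
```

```bash
python3 look.py 16w; python3 - <<'E'
from h import *
p,d=cams.capture("side");c=p[200:400,280:480,::-1];cv2.imwrite("pics/16s.png",cv2.resize(c,None,fx=3,fy=3))
E
```

```text
24.82 [ 0.6029 -0.2448  0.1077] [[-0.998, -0.06, -0.007], [-0.06, 0.998, 0.004], [0.007, 0.005, -1.0]]
```

View pics/16w.png

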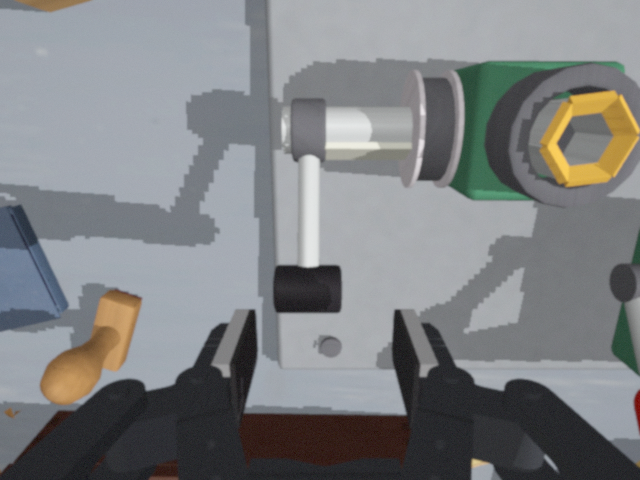

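View pics/16s.png

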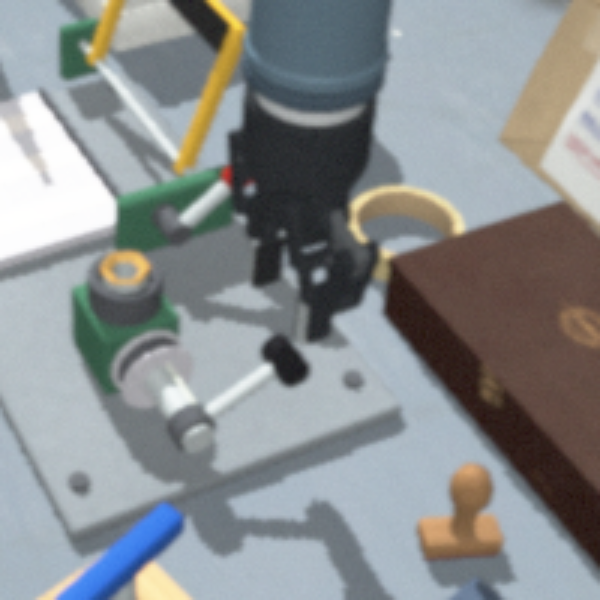

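```bash
python3 - <<'E'
from h import *
z=np.load("16w.npz");k={a:z[a] for a in("intrinsics","R","t")};d=z["d"]
for u,v in [(308,270),(308,278),(308,286),(308,294),(308,302),(308,307),(278,290),(338,290),(309,200),(309,220),(309,240)]:
    print((u,v),atd("wrist",(u,v),d[v,u],k).round(4))
E
```

```text
(308, 270) [ 0.5935 -0.2509  0.0773]
(308, 278) [ 0.5956 -0.2507  0.0814]
(308, 286) [ 0.5982 -0.2505  0.0841]
(308, 294) [ 0.6018 -0.2503  0.0844]
(308, 302) [ 0.6052 -0.2501  0.0851]
(308, 307) [ 0.6089 -0.25    0.0826]
(278, 290) [ 0.6004 -0.2632  0.0849]
(338, 290) [ 0.5995 -0.2375  0.0836]
(309, 200) [ 0.5654 -0.2523  0.0625]
(309, 220) [ 0.574  -0.2518  0.0651]
(309, 240) [ 0.5823 -0.2513  0.0691]
```

>>> play_rows([
  [[-0.2,-0.55,1.5,0,0,0,-0.18],[0,0,2,0,0,0,-0.18],[0,0,1.6,0,0,0,-0.18],[0,0,0,0,0,0,-0.18]],
])

```text
t: 25.42
tool_pos: [0.6064, -0.2525, 0.0592]
orientation: [[-0.998, -0.058, -0.002], [-0.058, 0.998, 0.001], [0.002, 0.001, -1.0]]
force: [-0.9, 0.5, -0.4]
width: 0.0502
```

```bash
python3 look.py 17w
```

```text
25.43 [ 0.6064 -0.2525  0.0592] [[-0.998, -0.058, -0.002], [-0.058, 0.998, 0.001], [0.002, 0.001, -1.0]]
```

View pics/17w.png

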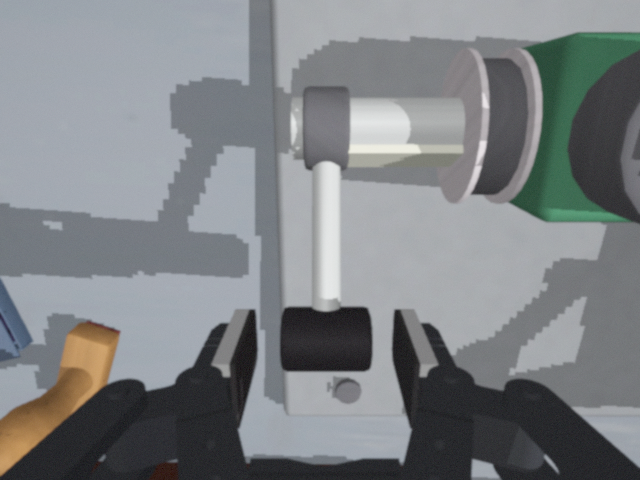

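>>> play_rows([
  [[0.1,0.05,0.45,0,0,0,-0.18],[0,0,0,0,0,0,1],[0,0,0,0,0,0,1],[0,0,0,0,0,0,1],[0,0,0,0,0,0,1]],
], squeeze=30)

```text
t: 26.1
tool_pos: [0.6063, -0.2521, 0.0562]
orientation: [[-0.998, -0.058, 0.0], [-0.058, 0.998, 0.0], [-0.0, 0.0, -1.0]]
force: [-1.1, 2.2, 1.3]
width: 0.0293
```

>>> play_rows([
  [[0.55,0,-0.98,0,0,0,1],[0.65,0,-0.82,0,0,0,1],[0.75,0,-0.74,0,0,0,1],[0.85,0,-0.61,0,0,0,1],[0.92,0,-0.5,0,0,0,1]],
])

```text
t: 26.72
tool_pos: [0.5689, -0.2542, 0.0931]
orientation: [[-0.998, -0.058, 0.001], [-0.058, 0.998, 0.0], [-0.001, 0.0, -1.0]]
force: [5.2, 3.3, -5.8]
width: 0.0292
```

>>> play_rows([
  [[0.99,0,-0.36,0,0,0,1],[1.02,0,-0.22,0,0,0,1],[1.05,0,-0.07,0,0,0,1],[0,0,0,0,0,0,1],[0,0,0,0,0,0,1]],
])

```text
t: 27.35
tool_pos: [0.5385, -0.2559, 0.1008]
orientation: [[-0.998, -0.058, 0.002], [-0.058, 0.998, -0.0], [-0.002, -0.0, -1.0]]
force: [2.2, 3.0, 3.6]
width: 0.0294
```

```bash
python3 look.py 18w; python3 - <<'E'
from h import *
p,d=cams.capture("side");c=p[200:400,280:480,::-1];cv2.imwrite("pics/18s.png",cv2.resize(c,None,fx=3,fy=3))
E
```

```text
27.35 [ 0.5385 -0.2559  0.1008] [[-0.998, -0.058, 0.002], [-0.058, 0.998, -0.0], [-0.002, -0.0, -1.0]]
```

View pics/18w.png

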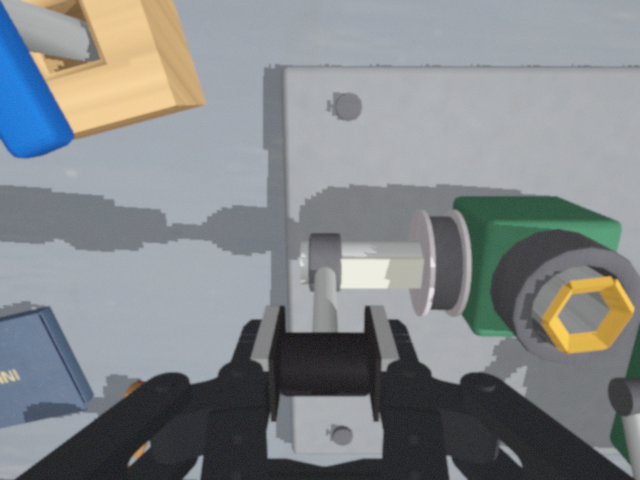

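View pics/18s.png

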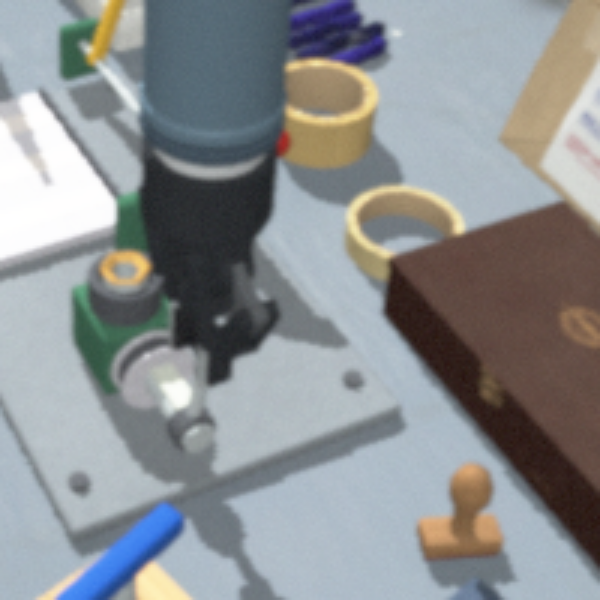

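```bash
python3 - <<'E'
from h import *
z=np.load("18w.npz");k={a:z[a] for a in("intrinsics","R","t")};d=z["d"]
for u in (370,395):
  for v in range(242,296,4): print((u,v),atd("wrist",(u,v),d[v,u],k).round(4), z["p"][v,u])
E
```

```text
(370, 242) [ 0.5241 -0.2324  0.0418] [139 140 139]
(370, 246) [ 0.5245 -0.2328  0.0469] [170 171 172]
(370, 250) [ 0.5259 -0.2329  0.0486] [189 190 191]
(370, 254) [ 0.5274 -0.2329  0.0503] [169 170 170]
(370, 258) [ 0.5283 -0.2332  0.0535] [186 188 176]
(370, 262) [ 0.5296 -0.2332  0.0555] [237 237 226]
(370, 266) [ 0.532  -0.2329  0.0544] [237 237 226]
(370, 270) [ 0.534  -0.2327  0.0545] [238 238 227]
(370, 274) [ 0.5361 -0.2325  0.0545] [237 237 226]
(370, 278) [ 0.5383 -0.2323  0.0542] [237 237 227]
(370, 282) [ 0.541  -0.2319  0.0527] [236 236 225]
(370, 286) [ 0.543  -0.2318  0.0531] [235 236 224]
(370, 290) [ 0.5637 -0.2257  0.0123] [172 175 178]
(370, 294) [ 0.5663 -0.2254  0.0123] [170 174 177]
(395, 242) [ 0.5228 -0.2202  0.0434] [140 142 141]
(395, 246) [ 0.5236 -0.2207  0.0472] [154 153 155]
(395, 250) [ 0.5251 -0.2208  0.049 ] [159 160 159]
(395, 254) [ 0.5262 -0.2211  0.0516] [166 167 167]
(395, 258) [ 0.5273 -0.2214  0.0543] [165 165 155]
(395, 262) [ 0.5296 -0.221   0.0534] [181 182 171]
(395, 266) [ 0.5312 -0.221   0.0549] [182 181 171]
(395, 270) [ 0.5338 -0.2205  0.0533] [180 181 171]
(395, 274) [ 0.5358 -0.2203  0.0536] [181 182 171]
(395, 278) [ 0.5375 -0.2203  0.0544] [181 181 171]
(395, 282) [ 0.5402 -0.2198  0.0531] [182 183 172]
(395, 286) [ 0.5421 -0.2196  0.0535] [180 180 169]
(395, 290) [ 0.5627 -0.2108  0.0126] [171 175 177]
(395, 294) [ 0.5658 -0.2103  0.0115] [169 173 177]
```

```bash
python3 - <<'E'
from h import *
z=np.load("18w.npz");k={a:z[a] for a in("intrinsics","R","t")};d=z["d"]
def fit(us,vs):
    X=np.array([atd("wrist",(u,v),d[v,u],k) for u in us for v in vs])
    A=np.c_[X[:,:2]-X[:,:2].mean(0),np.ones(len(X))];c,r,_,_=np.linalg.lstsq(A,X[:,2],rcond=None)
    e=X[:,2]-A@c;print(c.round(4),X.mean(0).round(4),e.std().round(5), len(X))
fit(range(346,420,2),range(262,286,1))
fit(range(346,420,2),range(90,190,4))
fit(range(460,600,4),range(200,228,2))
E
```

```text
[-1.4591 -0.1391  0.0547] [ 0.5354 -0.2268  0.0547] 0.00665 888
[-0.0399 -0.1421  0.0131] [ 0.4754 -0.2275  0.0131] 0.01064 925
[-2.9888 -0.4418  0.0501] [ 0.5025 -0.1608  0.0501] 0.01431 490
```

```bash
python3 - <<'E'
from h import *
z=np.load("18w.npz");k={a:z[a] for a in("intrinsics","R","t")};d=z["d"]
def fit(us,vs):
    X=np.array([atd("wrist",(u,v),d[v,u],k) for u in us for v in vs if d[v,u]>0])
    X=X[abs(X[:,2]-np.median(X[:,2]))<.004]
    A=np.c_[X[:,:2]-X[:,:2].mean(0),np.ones(len(X))];c,r,_,_=np.linalg.lstsq(A,X[:,2],rcond=None)
    e=X[:,2]-A@c;print(c.round(4),X.mean(0).round(4),e.std().round(5), len(X))
fit(range(350,416,1),range(263,284,1))
fit(range(350,416,2),range(90,190,4))
fit(range(350,416,2),range(300,420,4))
E
```

```text
[-0.1417 -0.0072  0.0541] [ 0.5354 -0.2265  0.0541] 0.00055 1381
[-0.0033 -0.0147  0.0125] [ 0.4758 -0.2271  0.0125] 0.00082 807
[0.09   0.123  0.1263] [ 0.5372 -0.2395  0.1263] 0.00177 206
```

```bash
python3 - <<'E'
from h import *
from scipy.optimize import least_squares
z=np.load("18w.npz");k={a:z[a] for a in("intrinsics","R","t")};d=z["d"]
def pts(us,vs,zr):
    X=np.array([atd("wrist",(u,v),d[v,u],k) for u in us for v in vs if d[v,u]>0])
    a=.054;e=np.array([np.cos(a),np.sin(a)])
    X=X[(X[:,2]>zr[0])&(X[:,2]<zr[1])]
    s=(X[:,:2]-[.538,-.255])@e
    return s,X[:,2]
def circ(s,h,r=None,name=""):
    f=(lambda q:np.hypot(s-q[0],h-q[1])-(q[2] if r is None else r))
    o=least_squares(f,[s.mean(),h.mean()-.01]+([.011] if r is None else []),loss="soft_l1",f_scale=.0005);print(name,o.x.round(4),np.sqrt(2*o.cost/len(s)).round(5),len(s));return o.x
circ(*pts(range(290,362,2),range(336,394),(.105,.14)),r=.011,name="grip")
circ(*pts(range(290,362,2),range(336,394),(.105,.14)),name="grip")
circ(*pts(range(350,410,2),range(244,257),(.035,.0535)),r=.0125,name="shaft")
circ(*pts(range(350,410,2),range(244,257),(.035,.0535)),name="shaft")
circ(*pts(range(313,338,1),range(236,262),(.035,.075)),name="collar")
E
```

```text
grip [0.0072 0.1166] 0.00046 2078
grip [0.007  0.1171 0.0106] 0.00045 2078
shaft [-0.0006  0.0421] 0.00047 388
shaft [0.0055 0.0384 0.0196] 0.00047 388
collar [-0.0019  0.0425  0.0149] 0.00044 648
```

The wrist picture puts the grip at (324,362). Depth fits of both the grip and the flat say it still leans back about 0.12 rad, so I'll lead it further to the front.

>>> play_rows([
  [[0.5,0,0,0,0,0,1],[0.4,0,0,0,0,0,1],[0,0,0,0,0,0,1],[0,0,0,0,0,0,1]],
])

```text
t: 27.95
tool_pos: [0.5301, -0.2564, 0.1008]
orientation: [[-0.998, -0.058, 0.003], [-0.058, 0.998, -0.0], [-0.003, -0.001, -1.0]]
force: [3.7, 5.7, 3.3]
width: 0.0295
```

```bash
cat > ang.py <<'E'
import sys
from h import *
from scipy.optimize import least_squares
z=np.load(sys.argv[1]+".npz");k={a:z[a] for a in("intrinsics","R","t")};d=z["d"]
# all points -> world
vv,uu=np.nonzero(d>0);K=k["intrinsics"];D=np.c_[(uu-K[0,2])/K[0,0],(vv-K[1,2])/K[1,1],np.ones(len(uu))]*d[vv,uu][:,None]
X=(D-k["t"])@k["R"]
a=.054;e=np.array([np.cos(a),np.sin(a)]);n=np.array([-np.sin(a),np.cos(a)])
q=X[:,:2]-[.538,-.255];s=q@e;w=q@n;h=X[:,2];col=z["p"][vv,uu].astype(int)
m=(w>.012)&(w<.040)&(abs(s+.002)<.005)&(h>.045)&(h<.06)
A=np.c_[s[m],np.ones(m.sum())];c=np.linalg.lstsq(A,h[m],rcond=None)[0]
r=h[m]-A@c;kk=abs(r)<.0015;c=np.linalg.lstsq(A[kk],h[m][kk],rcond=None)[0];print("flat slope -> angle",-np.arctan(c[0]).round(3),m.sum(),"z",c[1].round(4))
m=(abs(w)<.012)&(abs(s)<.03)&(h>.1)&(h<.135)&(col.max(1)<70)
f=lambda p:np.hypot(s[m]-p[0],h[m]-p[1])-.011
o=least_squares(f,[0,.117],loss="soft_l1",f_scale=.0005).x;print("grip",o.round(4),m.sum())
m=(abs(w)<.006)&(abs(s)<.03)&(h>.03)&(h<.058)&(s<0)
f=lambda p:np.hypot(s[m]-p[0],h[m]-p[1])-p[2]
o2=least_squares(f,[0,.042,.015],loss="soft_l1",f_scale=.0005).x;print("collar",o2.round(4),m.sum(),"lever angle",np.arctan2(o[0]-o2[0],o[1]-o2[1]).round(3))
E
python3 ang.py 18w; python3 look.py 19w; python3 ang.py 19w
```

```text
flat slope -> angle 0.131 1059 z 0.054
grip [0.0073 0.1167] 4522
collar [-0.0021  0.0425  0.0147] 951 lever angle 0.126
27.95 [ 0.5301 -0.2564  0.1008] [[-0.998, -0.058, 0.003], [-0.058, 0.998, -0.0], [-0.003, -0.001, -1.0]]
flat slope -> angle 0.025 1069 z 0.0541
grip [-1.000e-04  1.172e-01] 4632
collar [-0.0023  0.0427  0.0145] 882 lever angle 0.029
```

View pics/19w.png

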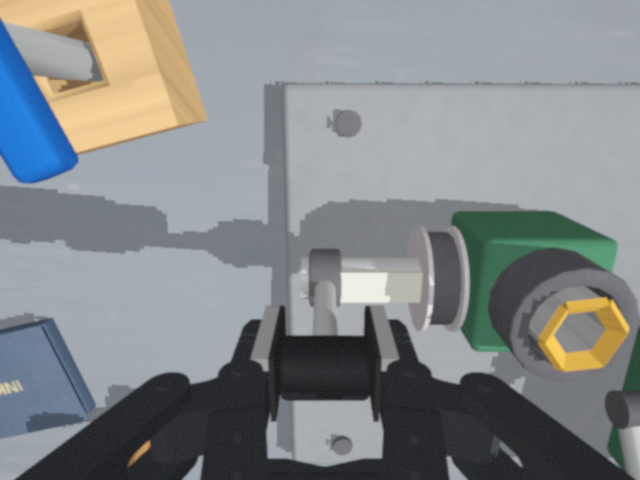

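>>> play_rows([
  [[0.2,0,0,0,0,0,1],[0,0,0,0,0,0,1],[0,0,0,0,0,0,-0.1],[0,0,0,0,0,0,-0.1],[0,0,-3,0,0,0,-0.1],[0,0,-4,0,0,0,-0.1],[1,0,-4,0,0,0,-0.1],[2,0,-3,0,0,0,-0.1],[0,0,0,0,0,0,-0.1]],
])

```text
t: 29.12
tool_pos: [0.4973, -0.2599, 0.2419]
orientation: [[-0.998, -0.057, 0.003], [-0.057, 0.998, -0.004], [-0.003, -0.004, -1.0]]
force: [0.4, -0.7, -0.4]
width: 0.0468
```

```bash
python3 look.py 20w; python3 ang.py 20w;  python3 - <<'E'
from h import *
z=np.load("20w.npz");k={a:z[a] for a in("intrinsics","R","t")}
for l,h in dict(screw_mouth=.1,key_bar=.097,well_floor=.01,key_block=0).items():
    for q in cams.spot_point("wrist",l)[:2]: print(l,np.round(q["xy"],1),round(q["p"],2),atz("wrist",q["xy"],h,k).round(4))
E
```

```text
29.12 [ 0.4973 -0.2599  0.2419] [[-0.998, -0.057, 0.003], [-0.057, 0.998, -0.004], [-0.003, -0.004, -1.0]]
flat slope -> angle 0.011 377 z 0.0542
grip [-0.0016  0.1172] 1052
collar [-0.0027  0.0429  0.014 ] 270 lever angle 0.015
screw_mouth [468.7 273.7] 0.94 [ 0.5299 -0.1524  0.1   ]
key_bar [162. 129.] 0.66 [ 0.441  -0.3691  0.097 ]
key_block [201.8 118.9] 0.75 [ 0.4384 -0.3699  0.    ]
```

View pics/20w.png

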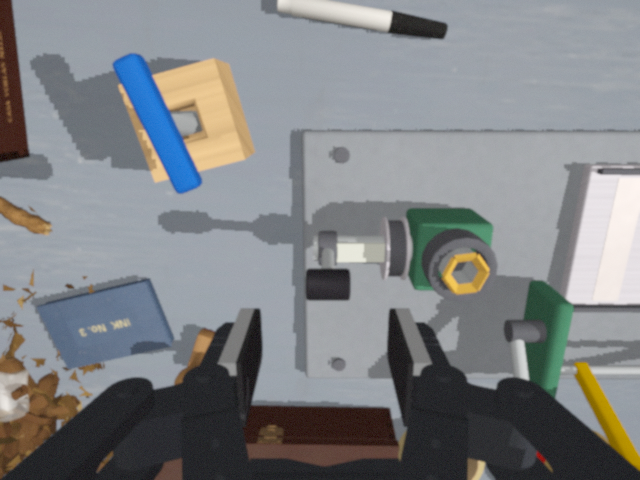

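Lever and flat now read +0.01 rad. The key bar shows from (130,62) to (187,185). I'll measure it and the socket.

```bash
python3 - <<'E'
from h import *
z=np.load("20w.npz");k={a:z[a] for a in("intrinsics","R","t")};d=z["d"];p=z["p"].astype(int)
m=((p[:,:,2]>p[:,:,0]+60)&(p[:,:,2]>p[:,:,1]+40)&(p[:,:,2]>90)&(d>0))
m[:, 260:]=0
vv,uu=np.nonzero(m);K=k["intrinsics"];D=np.c_[(uu-K[0,2])/K[0,0],(vv-K[1,2])/K[1,1],np.ones(len(uu))]*d[vv,uu][:,None]
X=(D-k["t"])@k["R"]
X=X[X[:,2]>.07]
print(len(X),np.percentile(X[:,2],[5,50,95]).round(4))
T=X[X[:,2]>np.percentile(X[:,2],95)-.006]
c,(w,h),a=cv2.minAreaRect((T[:,:2]*1000).astype(np.float32));print(np.round(c,1),w,h,a)
x=T[:,:2]-T[:,:2].mean(0);e,V=np.linalg.eigh(x.T@x);ax=V[:,1]*np.sign(V[0,1]);print("mean",T[:,:2].mean(0),"yaw",np.arctan2(ax[1],ax[0]))
s=(X-X.mean(0))[:,:2]@ax
for lo in np.linspace(-.045,.03,6): print(X[(s>lo)&(s<lo+.015)].max(0).round(4), np.median(X[(s>lo)&(s<lo+.015)],0).round(4))
print(env.get_state()["joints"])
c=z["p"][225:300,420:505,::-1];cv2.imwrite("pics/20c.png",cv2.resize(c,None,fx=7,fy=7,interpolation=cv2.INTER_CUBIC))
E
```

```text
4323 [0.098  0.105  0.1064]
[ 438.9 -369.7] 89.82505798339844 18.26521110534668 24.569250106811523
mean [ 0.43670159 -0.36956896] yaw 0.42778557266873474
[ 0.4129 -0.3752  0.1077] [ 0.4038 -0.3837  0.1048]
[ 0.4261 -0.3692  0.1075] [ 0.4158 -0.3778  0.105 ]
[ 0.4398 -0.3628  0.1075] [ 0.4296 -0.3716  0.105 ]
[ 0.4533 -0.3568  0.1071] [ 0.4432 -0.3653  0.1049]
[ 0.4672 -0.3505  0.1075] [ 0.4567 -0.3591  0.1051]
[ 0.4812 -0.3448  0.1074] [ 0.4705 -0.3532  0.105 ]
[-6.78037763e-01  2.74832466e-01  1.49826211e+00 -1.03449013e-04
  1.37128168e+00 -2.30704098e+00]
```

View pics/20c.png

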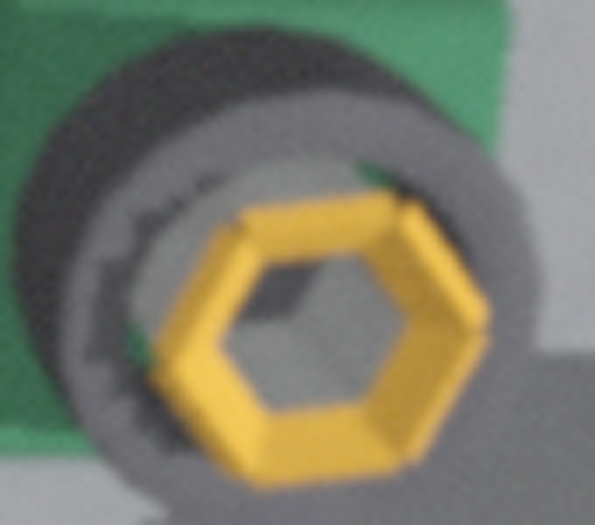

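```bash
python3 - <<'E'
from h import *
z=np.load("20w.npz");k={a:z[a] for a in("intrinsics","R","t")}
C=[(240,220),(400,195),(487,325),(405,460),(260,485),(165,365)]
W=np.array([atz("wrist",(420+x/7-.43,225+y/7-.43),.1,k)[:2] for x,y in C]);c=W.mean(0);print(c.round(4))
for w in W: q=w-c;print(np.hypot(*q).round(4),np.degrees(np.arctan2(q[1],q[0])).round(1), (np.degrees(np.arctan2(q[1],q[0]))%60).round(1))
d=z["d"]
for x,y in C: print(atd("wrist",(420+x/7,225+y/7),d[int(225+y/7),int(420+x/7)],k).round(4))
E
```

```text
[ 0.5299 -0.1542]
0.017 -139.7 40.3
0.0173 163.7 43.7
0.0165 100.4 40.4
0.0164 39.4 39.4
0.017 -14.6 45.4
0.0166 -78.1 41.9
[ 0.5178 -0.1643  0.0985]
[ 0.5222 -0.1389  0.0747]
[ 0.5298 -0.1347  0.0934]
[ 0.5457 -0.1408  0.0937]
[ 0.5492 -0.1561  0.0943]
[ 0.5339 -0.1699  0.0994]
```

>>> play_rows([
  [[0,0,0,0,0,-0.185,-0.1],[0,0,0,0,0,-0.185,-0.1],[3.3,-2.5,2,0,0,0,-0.1],[3.3,-2.5,3,0,0,0,-0.1],[3.3,-2.5,3,0,0,0,-0.1],[0,0,0,0,0,0,-0.1],[0,0,0,0,0,0,-0.1]],
])

```text
t: 30.25
tool_pos: [0.4387, -0.3675, 0.1582]
orientation: [[-0.91, -0.415, -0.001], [-0.415, 0.91, 0.002], [-0.0, 0.002, -1.0]]
force: [0.2, 0.2, 0.6]
width: 0.047
```

```bash
cat > bar.py <<'E'
import sys
from h import *
z=np.load(sys.argv[1]+".npz");k={a:z[a] for a in("intrinsics","R","t")};d=z["d"];p=z["p"].astype(int)
m=((p[:,:,2]>p[:,:,0]+60)&(p[:,:,2]>p[:,:,1]+40)&(p[:,:,2]>90)&(d>0))
vv,uu=np.nonzero(m);K=k["intrinsics"];D=np.c_[(uu-K[0,2])/K[0,0],(vv-K[1,2])/K[1,1],np.ones(len(uu))]*d[vv,uu][:,None]
X=(D-k["t"])@k["R"]
top=np.percentile(X[:,2],90);T=X[abs(X[:,2]-top)<.004]
c,(w,h),a=cv2.minAreaRect((T[:,:2]*1000).astype(np.float32));print("px",m.sum(),"top",top.round(4),np.round(c,1),round(w,1),round(h,1),a)
x=T[:,:2]-T[:,:2].mean(0);e,V=np.linalg.eigh(x.T@x);ax=V[:,1]*np.sign(V[0,1]);print("mean",T[:,:2].mean(0).round(4),"yaw",np.arctan2(ax[1],ax[0]).round(3))
A=np.c_[T[:,:2]-T[:,:2].mean(0),np.ones(len(T))];print("slopes",np.linalg.lstsq(A,T[:,2],rcond=None)[0].round(3))
E
python3 look.py 21w; python3 bar.py 21w;python3 -c "
from h import *
print(env.get_state()['joints'])"
```

```text
30.25 [ 0.4387 -0.3675  0.1582] [[-0.91, -0.415, -0.001], [-0.415, 0.91, 0.002], [-0.0, 0.002, -1.0]]
px 5721 top 0.1061 [ 438.5 -370.6] 89.0 17.2 24.340974807739258
mean [ 0.4356 -0.3718] yaw 0.425
slopes [ 0.007 -0.009  0.105]
[-8.91540114e-01  3.55882711e-01  1.58319239e+00  4.16508419e-04
  1.20274695e+00 -2.89114243e+00]
```

View pics/21w.png

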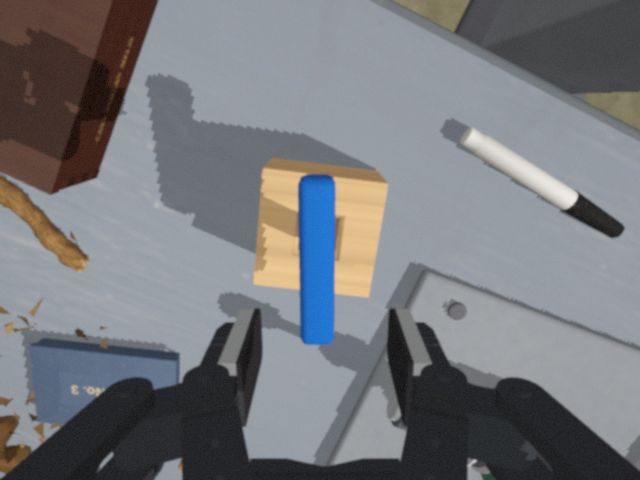

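>>> play_rows([
  [[0.1,-0.25,2,0,0,0,-0.1],[0,0,3,0,0,0,-0.1],[0,0,2,0,0,0,-0.1],[0,0,1,0,0,0,-0.1],[0,0,0,0,0,0,-0.1],[0,0,0,0,0,0,1],[0,0,0,0,0,0,1],[0,0,0,0,0,0,1],[0,0,0,0,0,0,1]],
], squeeze=70)

```text
t: 31.42
tool_pos: [0.4394, -0.3713, 0.0802]
orientation: [[-0.91, -0.415, 0.002], [-0.415, 0.91, -0.002], [-0.001, -0.002, -1.0]]
force: [1.1, 0.7, 5.2]
width: 0.0167
```

>>> play_rows([
  [[0,0,-1,0,0,0,1],[0,0,-3,0,0,0,1],[0,0,-3,0,0,0,1],[0,0,-3,0,0,0,1],[0,0,-1.5,0,0,0,1],[0,0,0,0,0,0,1]],
])

```text
t: 32.17
tool_pos: [0.439, -0.371, 0.1948]
orientation: [[-0.91, -0.415, 0.001], [-0.415, 0.91, -0.002], [-0.0, -0.002, -1.0]]
force: [0.3, -0.7, -1.6]
width: 0.0165
```

```bash
python3 look.py 22w;python3 - <<'E'
from h import *
p,d=cams.capture("side");c=p[240:480,220:480,::-1];cv2.imwrite("pics/22s.png",cv2.resize(c,None,fx=2.5,fy=2.5))
E
```

```text
32.17 [ 0.439  -0.371   0.1948] [[-0.91, -0.415, 0.001], [-0.415, 0.91, -0.002], [-0.0, -0.002, -1.0]]
```

View pics/22w.png

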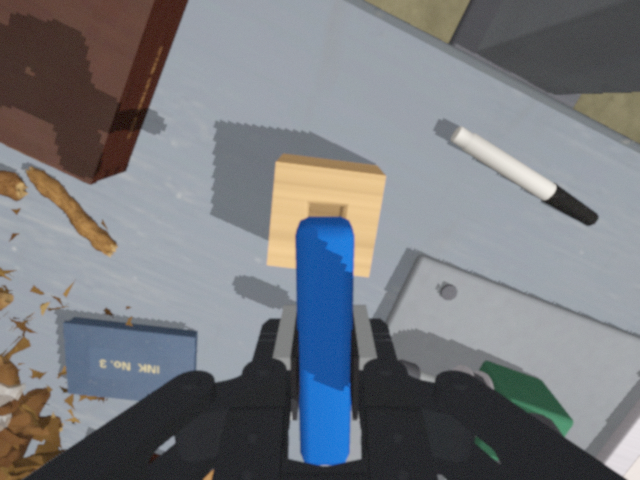

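View pics/22s.png

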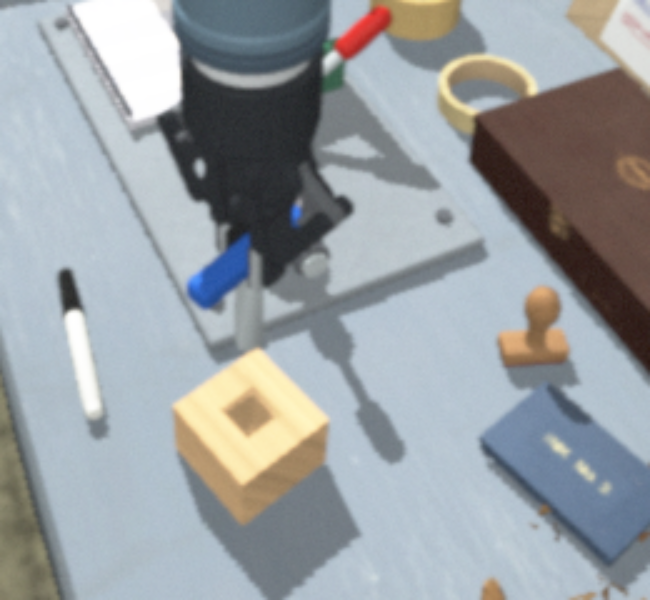

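>>> play_rows([
  [[0,0,-1,0,0,0.186,1],[0,0,-1,0,0,0.186,1],[0,0,0,0,0,0.186,1],[0,0,0,0,0,0.186,1],[0,4,0,0,0,0,1],[0,5,0,0,0,0,1],[0,5,0,0,0,0,1],[0,5,0,0,0,0,1],[0,4.5,0,0,0,0,1],[-5,0,0,0,0,0,1],[-5,0,0,0,0,0,1],[0,0,0,0,0,0,1]],
])

```text
t: 33.78
tool_pos: [0.6084, -0.1787, 0.2105]
orientation: [[-0.951, 0.31, -0.003], [0.31, 0.951, 0.001], [0.003, 0.0, -1.0]]
force: [-0.3, -0.3, -1.3]
width: 0.0169
```

```bash
python3 look.py 23w;python3 - <<'E'
from h import *
z=np.load("23w.npz");k={a:z[a] for a in("intrinsics","R","t")}
for q in cams.spot_point("wrist","screw_mouth")[:2]: print(np.round(q["xy"],1),round(q["p"],2),atz("wrist",q["xy"],.1,k).round(4))
p,d=cams.capture("side");c=p[190:430,220:480,::-1];cv2.imwrite("pics/23s.png",cv2.resize(c,None,fx=2.5,fy=2.5))
E
```

```text
33.77 [ 0.6084 -0.1787  0.2105] [[-0.951, 0.31, -0.003], [0.31, 0.951, 0.001], [0.003, 0.0, -1.0]]
[320.8  99. ] 0.93 [ 0.53   -0.1534  0.1   ]
```

View pics/23w.png

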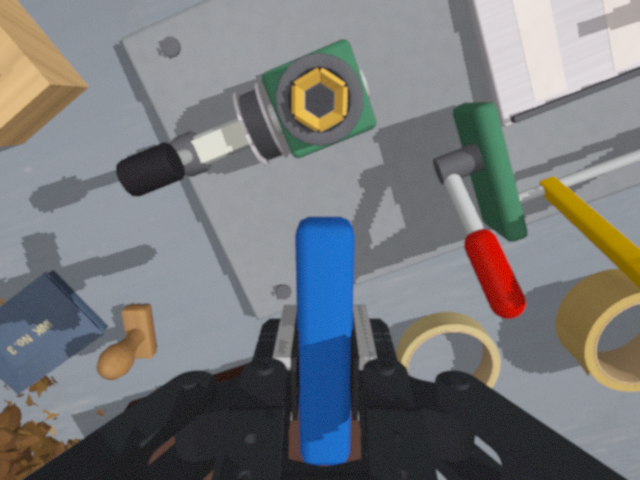

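View pics/23s.png

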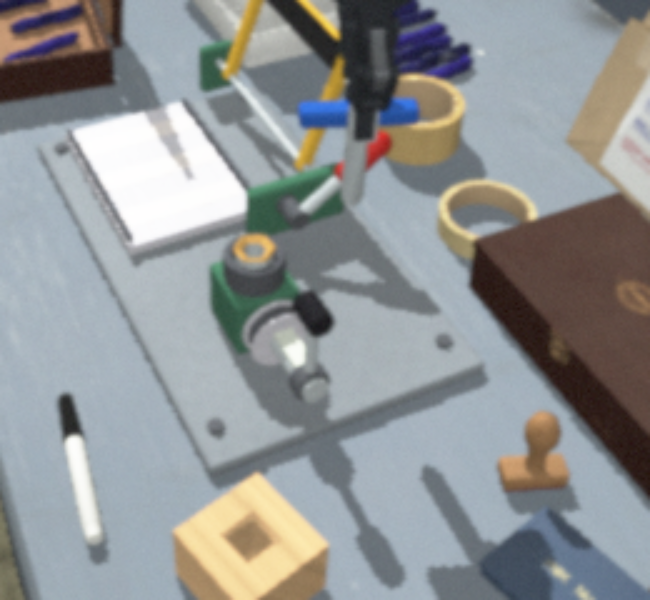

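```bash
python3 - <<'E'
import cv2
p=cv2.imread("pics/23w.png");cv2.imwrite("pics/23c.png",cv2.resize(p[55:145,275:370],None,fx=6,fy=6,interpolation=cv2.INTER_CUBIC))
E
```

```text
(no output)
```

View pics/23c.png

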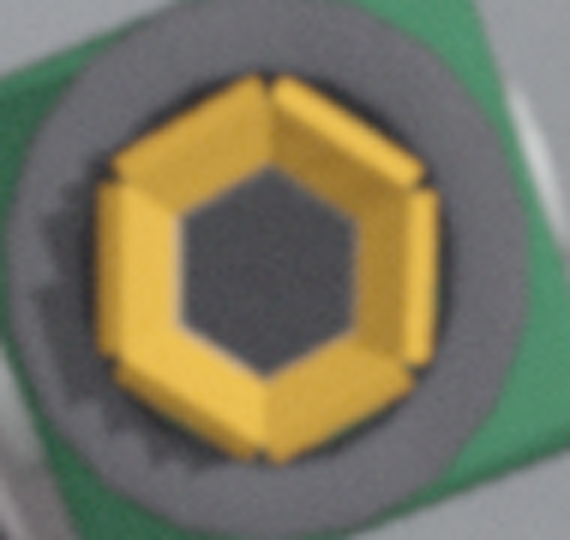

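The zoomed picture shows the socket's corners in line with the bar, so the yaw is right. I'll move over the socket.

>>> play_rows([
  [[3,0,0,0,0,0,1],[3.2,0,0,0,0,0,1],[2,0,1,0,0,0,1],[0,0,1.5,0,0,0,1],[0,0,0,0,0,0,1],[0,0,0,0,0,0,1]],
])

```text
t: 34.67
tool_pos: [0.5294, -0.1531, 0.189]
orientation: [[-0.951, 0.311, 0.0], [0.311, 0.951, -0.0], [-0.0, -0.0, -1.0]]
force: [-0.0, 0.2, -0.9]
width: 0.0167
```

```bash
python3 - <<'E'
from h import *
p,d=cams.capture("side");c=p[230:330,270:370,::-1];cv2.imwrite("pics/24s.png",cv2.resize(c,None,fx=6,fy=6,interpolation=cv2.INTER_CUBIC))
p,d=cams.capture("top");c=p[205:285,335:425,::-1];cv2.imwrite("pics/24t.png",cv2.resize(c,None,fx=6,fy=6,interpolation=cv2.INTER_CUBIC))
E
```

```text
(no output)
```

View pics/24s.png

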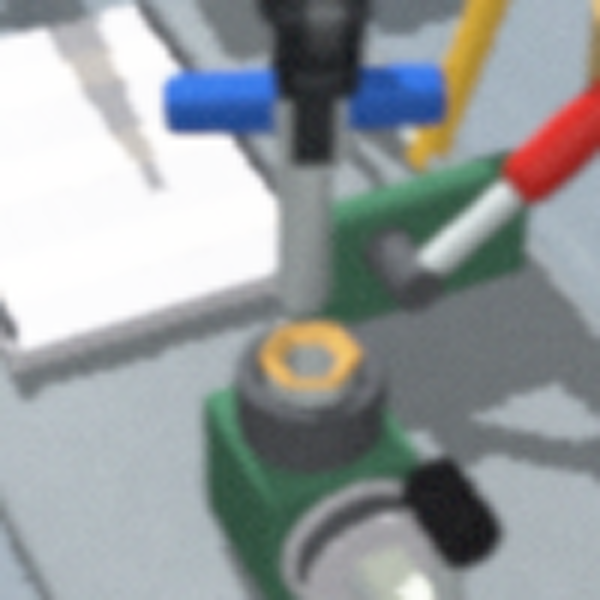

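```bash
python3 - <<'E'
from h import *
for z in (.206,.119,.1): 
    q=proj("side",np.array([.5294,-.1531,z]));print(z,((q-[270,230])*6).round(0))
E
```

```text
0.206 [296.  99.]
0.119 [296. 305.]
0.1 [295. 347.]
```

View pics/24t.png

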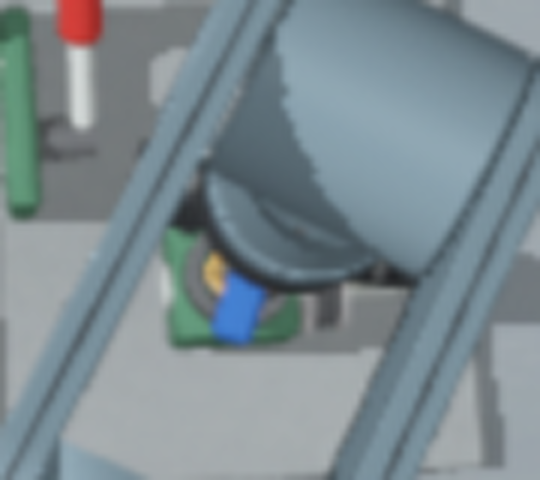

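>>> play_rows([
  [[-0.15,-0.05,0.8,0,0,0,1],[0,0,0.8,0,0,0,1],[0,0,0.6,0,0,0,1],[0,0,0.4,0,0,0,1],[0,0,0,0,0,0,1]],
])

```text
t: 35.4
tool_pos: [0.5302, -0.1538, 0.1627]
orientation: [[-0.951, 0.311, -0.0], [0.311, 0.951, -0.0], [-0.0, -0.0, -1.0]]
force: [0.1, -0.0, -1.1]
width: 0.0166
```

```bash
python3 - <<'E'
from h import *
s=env.get_state();print(s["force"],s["wrist_torque"])
p,d=cams.capture("side");c=p[230:330,270:370,::-1];cv2.imwrite("pics/25s.png",cv2.resize(c,None,fx=6,fy=6,interpolation=cv2.INTER_CUBIC))
E
```

```text
[ 0.08111844 -0.02753913 -1.13578878] [ 0.0414662  -0.06861455 -0.02024946]
```

View pics/25s.png

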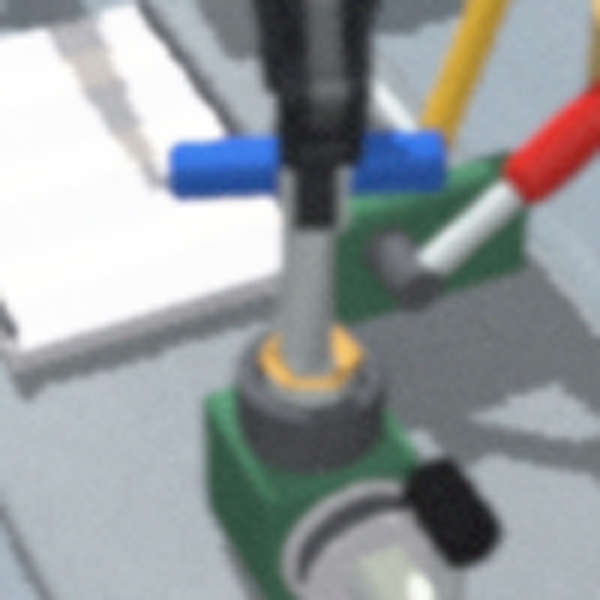

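>>> play_rows([
  [[-0.08,0,0.4,0,0,0,1],[0,0,0.4,0,0,0,1],[0,0,0.3,0,0,0,1],[0,0,0,0,0,0,1]],
])

```text
t: 35.95
tool_pos: [0.531, -0.1549, 0.1518]
orientation: [[-0.951, 0.311, 0.0], [0.311, 0.951, -0.002], [-0.001, -0.001, -1.0]]
force: [-1.1, -4.0, -1.1]
width: 0.0168
```

>>> play_rows([
  [[0,-0.1,0.3,0,0,0,1],[0,0,0.3,0,0,0,1],[0,0,0.3,0,0,0,1],[0,0,0,0,0,0,1]],
])

```text
t: 36.45
tool_pos: [0.5305, -0.1551, 0.1424]
orientation: [[-0.951, 0.311, -0.0], [0.311, 0.951, -0.0], [0.0, -0.0, -1.0]]
force: [0.7, -5.1, -2.0]
width: 0.0163
```

>>> play_rows([
  [[0,-0.08,0,0,0,0.12,1],[0,0,0,0,0,0.16,1],[0,0,0,0,0,0.16,1],[0,0,0,0,0,0.16,1],[0,0,0,0,0,0.16,1],[0,0,0,0,0,0.16,1],[0,0,0,0,0,0,1]],
])

```text
t: 37.33
tool_pos: [0.5301, -0.1563, 0.1426]
orientation: [[-0.327, 0.945, -0.001], [0.945, 0.327, -0.001], [-0.001, -0.001, -1.0]]
force: [-1.2, -6.5, -1.0]
width: 0.0168
```

```bash
python3 - <<'E'
from h import *
s=env.get_state();print(s["force"],s["wrist_torque"],np.arctan2(s["orientation"][1][0],s["orientation"][0][0]),s["joints"])
p,d=cams.capture("side");c=p[230:330,270:370,::-1];cv2.imwrite("pics/26s.png",cv2.resize(c,None,fx=6,fy=6,interpolation=cv2.INTER_CUBIC))
E
```

```text
[-1.16838048 -6.50925377 -0.97319953] [-1.45701002  0.19984365 -0.00265636] 1.9042694931271413 [-4.87795861e-01  3.38554951e-01  1.65327724e+00 -1.29483549e-03
  1.14992620e+00 -8.20739583e-01]
```

View pics/26s.png

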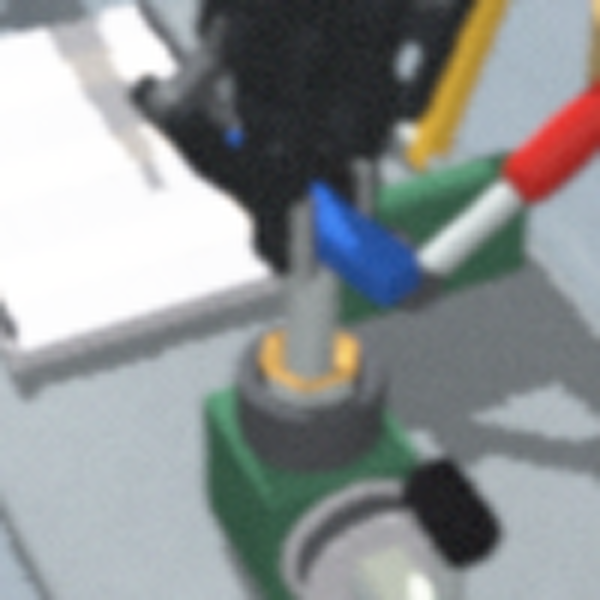

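>>> play_rows([
  [[0.15,0.05,0,0,0,0,1],[0,0,0,0,0,0,1]],
])

```text
t: 37.62
tool_pos: [0.5301, -0.1557, 0.1426]
orientation: [[-0.329, 0.944, -0.001], [0.944, 0.329, -0.003], [-0.002, -0.001, -1.0]]
force: [-0.6, -8.9, -1.1]
width: 0.0165
```

>>> play_rows([
  [[-0.28,-0.1,0,0,0,0,1],[0,0,0,0,0,0,1]],
])

```text
t: 37.88
tool_pos: [0.5301, -0.1569, 0.1425]
orientation: [[-0.329, 0.944, -0.001], [0.944, 0.329, 0.001], [0.001, -0.0, -1.0]]
force: [-0.3, -3.8, -1.4]
width: 0.0167
```

Force is dropping; continue turning.

>>> play_rows([
  [[-0.14,-0.05,0,0,0,0.16,1],[0,0,0,0,0,0.17,1],[0,0,0,0,0,0.17,1],[0,0,0,0,0,0.17,1],[0,0,0,0,0,0.17,1],[0,0,0,0,0,0.17,1],[0,0,0,0,0,0,1]],
])

```text
t: 38.75
tool_pos: [0.5292, -0.1574, 0.1425]
orientation: [[0.623, 0.782, -0.002], [0.782, -0.623, 0.002], [0.0, -0.003, -1.0]]
force: [-3.1, -0.3, 1.3]
width: 0.0167
```

```bash
python3 - <<'E'
from h import *
s=env.get_state();print(s["force"],s["wrist_torque"],np.arctan2(s["orientation"][1][0],s["orientation"][0][0]),s["joints"])
E
```

```text
[-3.12656879 -0.28508047  1.25317666] [-0.07819096  0.76030808 -0.00225192] 0.8976191117142209 [-4.91455791e-01  3.39224100e-01  1.65253993e+00  6.68234262e-04
  1.15293057e+00  1.81449237e-01]
```

>>> play_rows([
  [[0,0,0,0,0,0.12,1],[0,0,0,0,0,0.12,1],[0,0,0,0,0,0,1]],
])

```text
t: 39.12
tool_pos: [0.5291, -0.1573, 0.1424]
orientation: [[0.79, 0.613, -0.003], [0.613, -0.79, 0.002], [-0.001, -0.003, -1.0]]
force: [-4.6, 2.7, 2.0]
width: 0.0169
```

```bash
cat > st.py <<'E'
from h import *
s=env.get_state();print(np.round(s["force"],2),np.round(s["wrist_torque"],3),np.arctan2(s["orientation"][1][0],s["orientation"][0][0]).round(3),s["joint_torque"].round(2))
E
python3 st.py
```

```text
[-4.62  2.73  2.  ] [0.241 1.103 0.01 ] 0.66 [  0.13 -46.06 -28.64   0.44  -1.9    0.64]
```

>>> play_rows([
  [[0,0,0,0,0,0.07,1],[0,0,0,0,0,0,1]],
])

```text
t: 39.38
tool_pos: [0.5291, -0.1573, 0.1424]
orientation: [[0.831, 0.557, -0.003], [0.557, -0.831, 0.002], [-0.001, -0.003, -1.0]]
force: [-4.2, 2.1, 2.0]
width: 0.0167
```

```bash
python3 st.py
```

```text
[-4.22  2.09  1.98] [ 0.314  1.076 -0.007] 0.59 [ -0.06 -45.92 -28.74   0.36  -2.04   0.3 ]
```

>>> play_rows([
  [[0,0,0,0,0,0.07,1],[0,0,0,0,0,0,1]],
])

```text
t: 39.62
tool_pos: [0.5291, -0.1572, 0.1424]
orientation: [[0.868, 0.497, -0.003], [0.497, -0.868, 0.002], [-0.001, -0.003, -1.0]]
force: [-4.4, 2.2, 2.0]
width: 0.0167
```

```bash
python3 st.py
```

```text
[-4.44  2.22  2.01] [0.403 1.116 0.045] 0.521 [ -0.21 -45.95 -28.81   0.31  -2.09   0.34]
```

>>> play_rows([
  [[0,0,0,0,0,0.08,1],[0,0,0,0,0,0.08,1],[0,0,0,0,0,0,1]],
])

```text
t: 40.0
tool_pos: [0.529, -0.1571, 0.1423]
orientation: [[0.936, 0.353, -0.003], [0.353, -0.936, 0.003], [-0.002, -0.003, -1.0]]
force: [-5.1, 2.0, 1.8]
width: 0.0163
```

```bash
python3 st.py; python3 look.py 27w; python3 bar.py 27w
```

```text
[-5.09  2.01  1.84] [0.435 1.075 0.164] 0.361 [ -0.5  -46.16 -29.02   0.29  -2.13   0.53]
40.0 [ 0.529  -0.1571  0.1423] [[0.936, 0.353, -0.003], [0.353, -0.936, 0.003], [-0.002, -0.003, -1.0]]
px 13044 top 0.168 [ 531.8 -154.9] 89.9 17.6 20.857057571411133
mean [ 0.5367 -0.153 ] yaw 0.365
slopes [-0.011 -0.002  0.167]
```

View pics/27w.png

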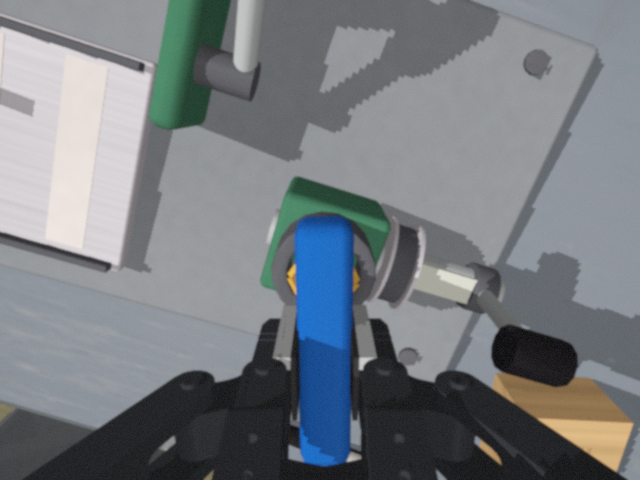

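>>> play_rows([
  [[0,0,0,0,0,0.08,1],[0,0,0,0,0,0,1],[0,0,0,0,0,0,1]],
])

```text
t: 40.42
tool_pos: [0.529, -0.157, 0.1423]
orientation: [[0.961, 0.278, -0.003], [0.278, -0.961, 0.003], [-0.002, -0.003, -1.0]]
force: [-4.6, 2.9, 1.5]
width: 0.0169
```

```bash
python3 st.py; python3 look.py 28w; python3 bar.py 28w
```

```text
[-4.62  2.85  1.49] [0.473 1.085 0.25 ] 0.282 [ -0.67 -46.18 -29.09   0.26  -2.16   0.28]
40.42 [ 0.529  -0.157   0.1423] [[0.961, 0.278, -0.003], [0.278, -0.961, 0.003], [-0.002, -0.003, -1.0]]
px 13038 top 0.1679 [ 531.9 -154.9] 89.2 17.7 16.355758666992188
mean [ 0.5368 -0.1535] yaw 0.287
slopes [-0.012 -0.003  0.167]
```

>>> play_rows([
  [[0,0,0,0,0,-0.15,1],[0,0,0,0,0,-0.15,1],[0,0,0,0,0,-0.15,1],[0,0,0,0,0,0,1],[0,0,-1,0,0,0,1],[0,0,-2,0,0,0,1],[0,0,-2,0,0,0,1],[0,0,-2,0,0,0,1],[0,0,0,0,0,0,1]],
])

```text
t: 41.6
tool_pos: [0.5322, -0.1591, 0.2147]
orientation: [[0.748, 0.664, 0.005], [0.664, -0.748, -0.002], [0.003, 0.005, -1.0]]
force: [-1.1, 0.0, -2.3]
width: 0.0162
```

```bash
python3 st.py; python3 - <<'E'
from h import *
p,d=cams.capture("side");c=p[200:330,240:400,::-1];cv2.imwrite("pics/29s.png",cv2.resize(c,None,fx=4.5,fy=4.5,interpolation=cv2.INTER_CUBIC))
E
```

```text
[-1.08  0.02 -2.26] [ 0.001 -0.008 -0.022] 0.726 [ 4.000e-02 -4.669e+01 -2.976e+01  1.000e-02  2.500e-01 -0.000e+00]
```

View pics/29s.png

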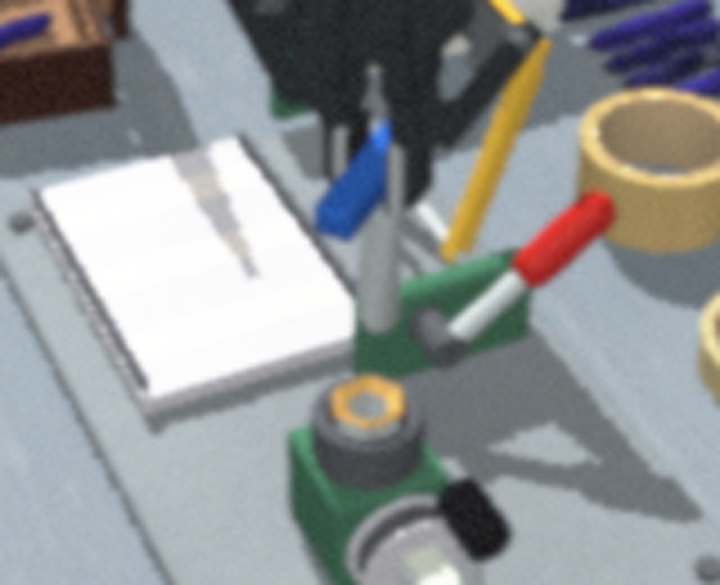

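>>> play_rows([
  [[-3,0,0,0,0,0,1],[-4,0,0,0,0,0,1],[-2,0,0,0,0,0,1],[0,0,0,0,0,0,1]],
])

```text
t: 42.15
tool_pos: [0.462, -0.2188, 0.2119]
orientation: [[0.749, 0.662, -0.001], [0.662, -0.749, 0.001], [-0.0, -0.001, -1.0]]
force: [-0.5, -0.3, -1.0]
width: 0.017
```

```bash
python3 look.py 30w; python3 bar.py 30w; python3 ang.py 30w; python3 - <<'E'
from h import *
z=np.load("30w.npz");k={a:z[a] for a in("intrinsics","R","t")}
for q in cams.spot_point("wrist","screw_mouth")[:2]: print(np.round(q["xy"],1),round(q["p"],2),atz("wrist",q["xy"],.1,k).round(4))
u,v=map(int,q["xy"]);p=z["p"][max(v-45,0):v+45,u-48:u+48,::-1];print(u,v);cv2.imwrite("pics/30c.png",cv2.resize(p,None,fx=6,fy=6,interpolation=cv2.INTER_CUBIC))
E
```

```text
42.15 [ 0.462  -0.2188  0.2119] [[0.749, 0.662, -0.001], [0.662, -0.749, 0.001], [-0.0, -0.001, -1.0]]
px 12964 top 0.2376 [ 464.5 -216. ] 89.6 17.7 41.62168502807617
mean [ 0.4686 -0.2123] yaw 0.725
slopes [-0.002 -0.003  0.237]
flat slope -> angle 0.008 578 z 0.0541
grip [-0.0016  0.1171] 1565
collar [-0.0019  0.0426  0.0146] 205 lever angle 0.005
[324.6  79.5] 0.89 [ 0.5326 -0.1558  0.1   ]
324 79
```

View pics/30w.png

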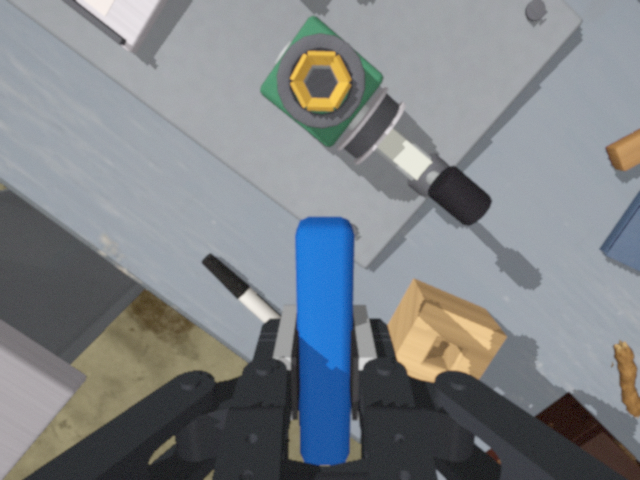

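View pics/30c.png

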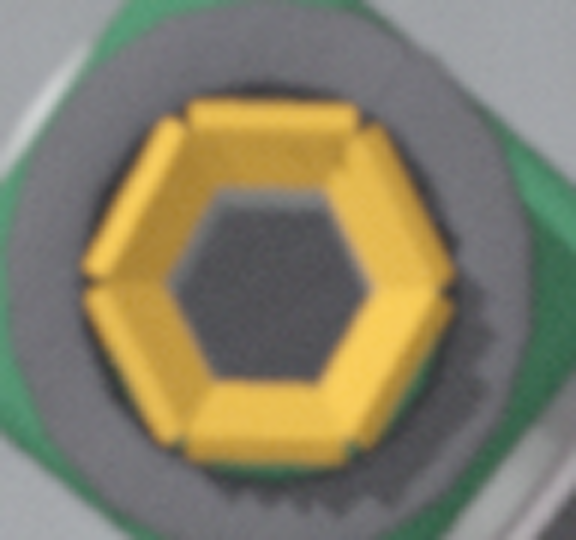

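```bash
for i in 22w 23w 27w 30w; do echo $i; python3 bar.py $i; done; python3 - <<'E'
from h import *
z=np.load("30w.npz");k={a:z[a] for a in("intrinsics","R","t")}
# hex corners from crop (origin 276,34)
C=[(187,112),(365,112),(455,285),(362,450),(180,450),(87,283)]
W=np.array([atz("wrist",(276+x/6-.4,34+y/6-.4),.1,k)[:2] for x,y in C]);c=W.mean(0);print(c.round(4))
for w in W: q=w-c;print(np.hypot(*q).round(4),(np.degrees(np.arctan2(q[1],q[0]))%60).round(1))
z=np.load("23w.npz");k={a:z[a] for a in("intrinsics","R","t")}
C=[(268,78),(420,182),(420,370),(268,460),(110,365),(107,180)]
W=np.array([atz("wrist",(275+x/6-.4,55+y/6-.4),.1,k)[:2] for x,y in C]);c=W.mean(0);print(c.round(4))
for w in W: q=w-c;print(np.hypot(*q).round(4),(np.degrees(np.arctan2(q[1],q[0]))%60).round(1))
E
```

```text
22w
px 12895 top 0.2205 [ 438.2 -370.1] 90.0 17.7 24.639352798461914
mean [ 0.4332 -0.3723] yaw 0.429
slopes [ 0.005 -0.002  0.22 ]
23w
px 13063 top 0.2362 [ 607.3 -176.4] 17.8 89.3 71.939453125
mean [ 0.6023 -0.1748] yaw -0.315
slopes [ 0.001 -0.001  0.235]
27w
px 13044 top 0.168 [ 531.8 -154.9] 89.9 17.6 20.857057571411133
mean [ 0.5367 -0.153 ] yaw 0.365
slopes [-0.011 -0.002  0.167]
30w
px 12964 top 0.2376 [ 464.5 -216. ] 89.6 17.7 41.62168502807617
mean [ 0.4686 -0.2123] yaw 0.725
slopes [-0.002 -0.003  0.237]
[ 0.5306 -0.1548]
0.0167 9.4
0.0171 11.5
0.0171 11.2
0.0171 11.3
0.0173 10.5
0.0174 11.1
[ 0.5304 -0.1546]
0.0172 41.0
0.0167 41.5
0.0171 41.5
0.017 42.5
0.017 40.8
0.017 42.4
```

The socket's corners are now at 10.8°, against 41.6° at the start. So the screw stands at about 1.95 rad: over-turning jammed the key at the stop and backing off pulled the screw back. I'll re-insert with matching yaw, turn to the stop, and back off only slightly.

>>> play_rows([
  [[0,0,0,0,0,-0.17,1],[0,0,0,0,0,-0.17,1],[0,0,0,0,0,-0.17,1],[2.5,1.4,0,0,0,0,1],[3,1.6,0,0,0,0,1],[2.5,1.35,0,0,0,0,1],[0,0,0,0,0,0,1],[0,0,0,0,0,0,1]],
])

```text
t: 43.25
tool_pos: [0.5303, -0.1566, 0.2124]
orientation: [[0.327, 0.945, -0.001], [0.945, -0.327, 0.0], [-0.0, -0.001, -1.0]]
force: [0.0, -0.4, -1.1]
width: 0.0166
```

```bash
python3 st.py; python3 look.py 31w; python3 bar.py 31w; python3 - <<'E'
from h import *
p,d=cams.capture("side");c=p[230:330,270:370,::-1];cv2.imwrite("pics/31s.png",cv2.resize(c,None,fx=6,fy=6,interpolation=cv2.INTER_CUBIC))
E
```

```text
[ 0.05 -0.38 -1.06] [-0.038  0.019 -0.005] 1.237 [ 6.200e-01 -4.588e+01 -2.937e+01  8.000e-02 -2.000e-02  1.000e-02]
43.25 [ 0.5303 -0.1566  0.2124] [[0.327, 0.945, -0.001], [0.945, -0.327, 0.0], [-0.0, -0.001, -1.0]]
px 12930 top 0.2381 [ 531.9 -153. ] 89.6 17.7 71.02606201171875
mean [ 0.5337 -0.1478] yaw 1.238
slopes [ 0.    -0.004  0.237]
```

View pics/31s.png

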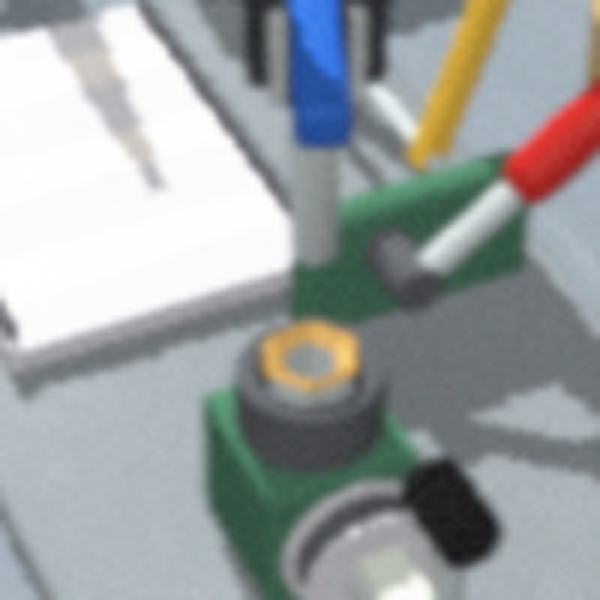

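>>> play_rows([
  [[-0.2,-0.12,1.5,0,0,0,1],[0,0,1.5,0,0,0,1],[0,0,1.2,0,0,0,1],[0,0,0.8,0,0,0,1],[0,0,0,0,0,0,1]],
])

```text
t: 43.98
tool_pos: [0.5283, -0.1584, 0.1622]
orientation: [[0.329, 0.944, -0.001], [0.944, -0.329, 0.001], [0.0, -0.001, -1.0]]
force: [-0.7, -0.3, -1.1]
width: 0.0167
```

```bash
python3 st.py; python3 - <<'E'
from h import *
p,d=cams.capture("side");c=p[230:330,270:370,::-1];cv2.imwrite("pics/32s.png",cv2.resize(c,None,fx=6,fy=6,interpolation=cv2.INTER_CUBIC))
E
```

```text
[-0.73 -0.31 -1.08] [ 0.081  0.03  -0.06 ] 1.236 [-6.000e-02 -4.625e+01 -2.722e+01  2.000e-02 -1.200e-01 -0.000e+00]
```

View pics/32s.png

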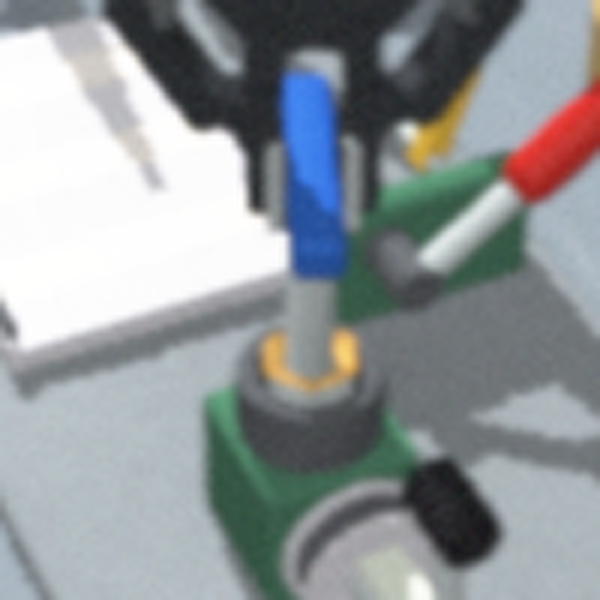

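>>> play_rows([
  [[0,0,0.5,0,0,0,1],[0,0,0.5,0,0,0,1],[0,0,0.4,0,0,0,1],[0,0,0.4,0,0,0,1],[0,0,0,0,0,0,1]],
])

```text
t: 44.65
tool_pos: [0.5285, -0.1584, 0.1444]
orientation: [[0.329, 0.944, -0.0], [0.944, -0.329, 0.0], [0.0, -0.001, -1.0]]
force: [1.2, -0.0, -1.7]
width: 0.0164
```

```bash
python3 st.py
```

```text
[ 1.22 -0.04 -1.72] [ 0.197 -0.189 -0.006] 1.236 [-5.000e-01 -4.737e+01 -2.684e+01 -3.800e-01  1.300e-01 -1.000e-02]
```

>>> play_rows([
  [[0,0,0,0,0,0.14,1],[0,0,0,0,0,0.14,1],[0,0,0,0,0,0.14,1],[0,0,0,0,0,0.13,1],[0,0,0,0,0,0,1]],
])

```text
t: 45.28
tool_pos: [0.5282, -0.1578, 0.1447]
orientation: [[0.773, 0.634, -0.001], [0.634, -0.773, 0.001], [0.0, -0.002, -1.0]]
force: [0.0, 3.2, -1.5]
width: 0.0164
```

```bash
python3 st.py
```

```text
[ 0.02  3.16 -1.46] [ 0.74  -0.004  0.051] 0.687 [ -1.79 -46.88 -27.73  -1.1   -0.68   0.72]
```

>>> play_rows([
  [[0,0,0,0,0,0.05,1],[0,0,0,0,0,0,1]],
])

```text
t: 45.52
tool_pos: [0.5282, -0.1578, 0.1448]
orientation: [[0.803, 0.596, -0.001], [0.596, -0.803, 0.001], [0.0, -0.001, -1.0]]
force: [-0.7, 4.0, -0.6]
width: 0.0169
```

```bash
python3 st.py
```

```text
[-0.71  4.03 -0.58] [0.922 0.061 0.013] 0.639 [ -2.26 -46.78 -27.99  -1.34  -0.92   0.28]
```

>>> play_rows([
  [[0,0,0,0,0,0.05,1],[0,0,0,0,0,0,1]],
])

```text
t: 45.78
tool_pos: [0.5282, -0.1579, 0.1448]
orientation: [[0.832, 0.555, -0.001], [0.555, -0.832, 0.001], [0.0, -0.001, -1.0]]
force: [0.6, 4.9, -0.5]
width: 0.0165
```

```bash
python3 st.py
```

```text
[ 0.58  4.87 -0.46] [1.146 0.103 0.021] 0.588 [ -2.65 -46.69 -28.28  -1.56  -1.18   0.28]
```

>>> play_rows([
  [[0,0,0,0,0,0.05,1],[0,0,0,0,0,0,1],[0,0,0,0,0,0,1]],
])

```text
t: 46.15
tool_pos: [0.5282, -0.1579, 0.1448]
orientation: [[0.858, 0.513, -0.001], [0.513, -0.858, 0.001], [0.0, -0.001, -1.0]]
force: [-0.3, 5.5, 1.7]
width: 0.0164
```

```bash
python3 st.py
```

```text
[-0.35  5.47  1.68] [1.241 0.132 0.049] 0.539 [-2.760e+00 -4.661e+01 -2.832e+01 -1.640e+00 -1.260e+00  3.000e-02]
```

>>> play_rows([
  [[0,0,0,0,0,0.04,1],[0,0,0,0,0,0,1],[0,0,0,0,0,0,1]],
])

```text
t: 46.52
tool_pos: [0.5282, -0.1578, 0.1447]
orientation: [[0.878, 0.478, -0.001], [0.478, -0.878, 0.001], [-0.0, -0.002, -1.0]]
force: [-0.2, 4.8, 0.4]
width: 0.0165
```

```bash
python3 st.py
```

```text
[-0.25  4.79  0.35] [1.265 0.115 0.117] 0.499 [ -2.93 -46.64 -28.35  -1.66  -1.27   0.11]
```

>>> play_rows([
  [[0.1,-0.18,0,0,0,-0.06,1],[0.05,-0.1,0,0,0,-0.06,1],[0,0,0,0,0,-0.06,1],[0,0,0,0,0,-0.06,1],[0,0,0,0,0,-0.04,1],[0,0,0,0,0,0,1]],
])

```text
t: 47.28
tool_pos: [0.5287, -0.1564, 0.1451]
orientation: [[0.713, 0.701, 0.001], [0.701, -0.713, -0.002], [-0.001, 0.002, -1.0]]
force: [-0.4, 0.0, -2.6]
width: 0.0168
```

```bash
python3 st.py
```

```text
[-0.36  0.02 -2.58] [-0.104 -0.039 -0.011] 0.777 [  0.08 -47.01 -26.88   0.05   0.05  -0.25]
```

>>> play_rows([
  [[0,0,-1,0,0,0,1],[0,0,-2,0,0,0,1],[0,0,-2,0,0,0,1],[0,0,-2,0,0,0,1],[-3,0,0,0,0,0,1],[-4,0,0,0,0,0,1],[-2,0,0,0,0,0,1],[0,0,0,0,0,0,1]],
])

```text
t: 48.28
tool_pos: [0.4636, -0.2195, 0.2157]
orientation: [[0.715, 0.699, 0.001], [0.699, -0.715, -0.001], [-0.0, 0.001, -1.0]]
force: [0.1, 0.4, -1.9]
width: 0.0166
```

```bash
python3 look.py 33w; python3 bar.py 33w; python3 ang.py 33w; python3 - <<'E'
from h import *
z=np.load("33w.npz");k={a:z[a] for a in("intrinsics","R","t")}
for q in cams.spot_point("wrist","screw_mouth")[:1]: print(np.round(q["xy"],1),round(q["p"],2),atz("wrist",q["xy"],.1,k).round(4))
u,v=map(int,q["xy"]);v=max(v,45);p=z["p"][v-45:v+45,u-48:u+48,::-1];print(u-48,v-45);cv2.imwrite("pics/33c.png",cv2.resize(p,None,fx=6,fy=6,interpolation=cv2.INTER_CUBIC))
E
```

```text
48.27 [ 0.4636 -0.2195  0.2157] [[0.715, 0.699, 0.001], [0.699, -0.715, -0.001], [-0.0, 0.001, -1.0]]
px 12937 top 0.2414 [ 466.  -216.5] 89.5 17.7 44.570308685302734
mean [ 0.4698 -0.2127] yaw 0.775
slopes [ 0.001 -0.006  0.24 ]
flat slope -> angle 0.005 560 z 0.0541
grip [-0.0016  0.1172] 1499
collar [-0.0023  0.0428  0.0143] 206 lever angle 0.009
[328.6  82.4] 0.82 [ 0.5317 -0.1559  0.1   ]
280 37
```

View pics/33c.png

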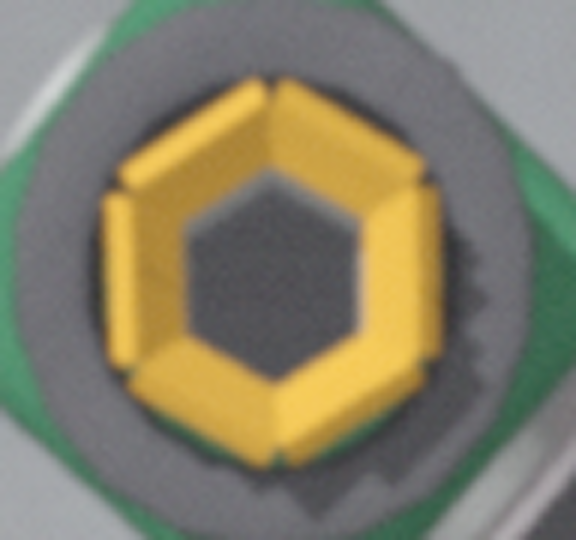

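View pics/33w.png

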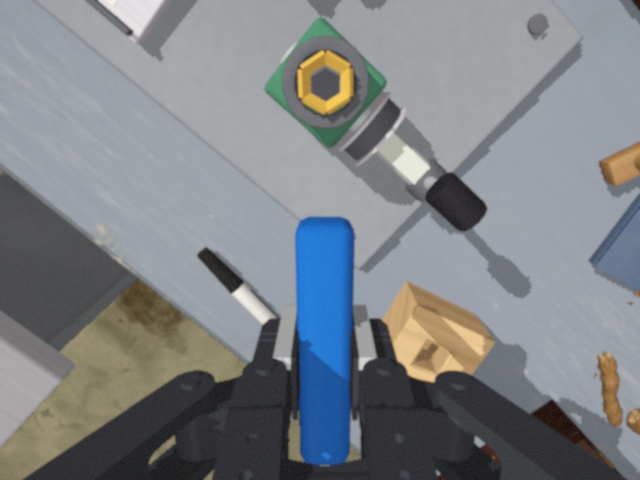

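```bash
python3 - <<'E'
from h import *
z=np.load("33w.npz");p=z["p"][275:390,370:500,::-1];cv2.imwrite("pics/33b.png",cv2.resize(p,None,fx=5,fy=5,interpolation=cv2.INTER_CUBIC))
p,d=cams.capture("top");cv2.imwrite("pics/34t.png",cv2.resize(p[250:320,415:495,::-1],None,fx=8,fy=8,interpolation=cv2.INTER_CUBIC))
p,d=cams.capture("side");cv2.imwrite("pics/34s.png",cv2.resize(p[370:455,275:365,::-1],None,fx=7,fy=7,interpolation=cv2.INTER_CUBIC))
E
```

```text
(no output)
```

View pics/33b.png

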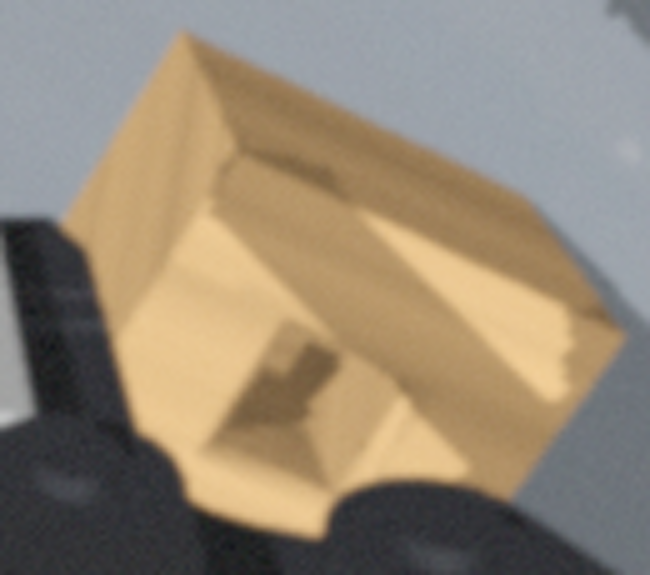

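View pics/34t.png

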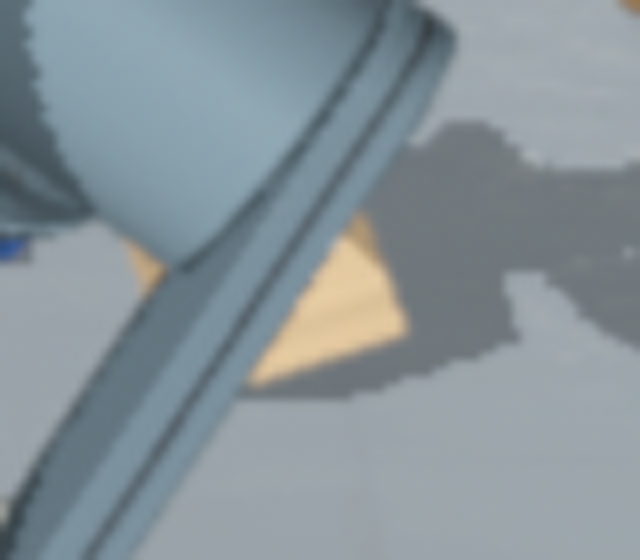

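View pics/34s.png

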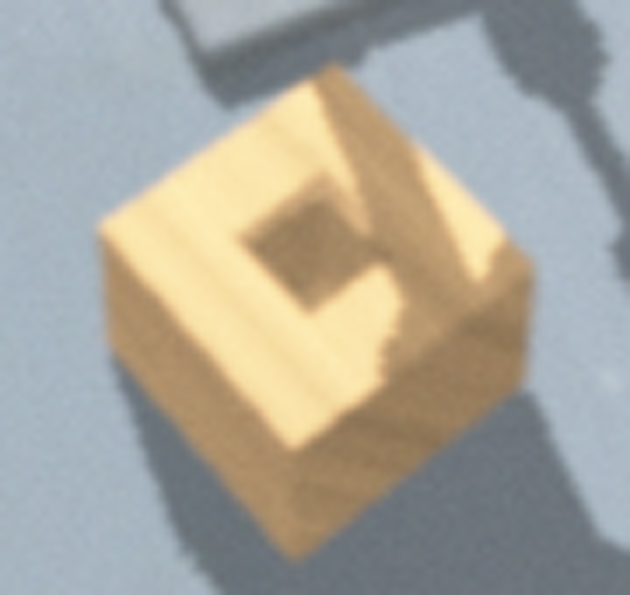

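>>> play_rows([
  [[-3,1.3,0,0,0,0,1],[-4.4,1.9,0,0,0,0,1],[-4.4,1.9,0,0,0,0,1],[-4.5,1.9,0,0,0,0,1],[-4.4,2,0,0,0,0,1],[0,0,0,0,0,0,1],[0,0,0,0,0,0,1]],
])

```text
t: 49.35
tool_pos: [0.38, -0.4268, 0.2145]
orientation: [[0.714, 0.7, -0.0], [0.7, -0.714, 0.001], [0.001, -0.001, -1.0]]
force: [0.1, 1.4, -1.7]
width: 0.0166
```

```bash
python3 look.py 35w; python3 bar.py 35w; python3 - <<'E'
from h import *
z=np.load("35w.npz");k={a:z[a] for a in("intrinsics","R","t")}
for l,h in dict(well_floor=.01,key_block=0).items():
  for q in cams.spot_point("wrist",l)[:1]: print(l,np.round(q["xy"],1),round(q["p"],2),atz("wrist",q["xy"],h,k).round(4))
S=[atz("side",(275+x/7-.43,370+y/7-.43),.05) for x,y in [(243,238),(320,178),(385,245),(312,310)]];print("side well",np.mean(S,0).round(4))
S=[atz("side",(275+x/7-.43,370+y/7-.43),.05) for x,y in [(98,228),(330,68),(533,265),(295,448)]];print("side block",np.mean(S,0).round(4))
E
```

```text
49.35 [ 0.38   -0.4268  0.2145] [[0.714, 0.7, -0.0], [0.7, -0.714, 0.001], [0.001, -0.001, -1.0]]
px 13012 top 0.2402 [ 382.3 -423.9] 89.7 17.8 44.68376541137695
mean [ 0.3863 -0.42  ] yaw 0.778
slopes [-0.001 -0.003  0.239]
well_floor [330.2 101.2] 0.96 [ 0.4423 -0.3711  0.01  ]
key_block [327.1 104.6] 0.74 [ 0.4389 -0.3712  0.    ]
side well [ 0.4413 -0.371   0.05  ]
side block [ 0.4406 -0.3722  0.05  ]
```

View pics/35w.png

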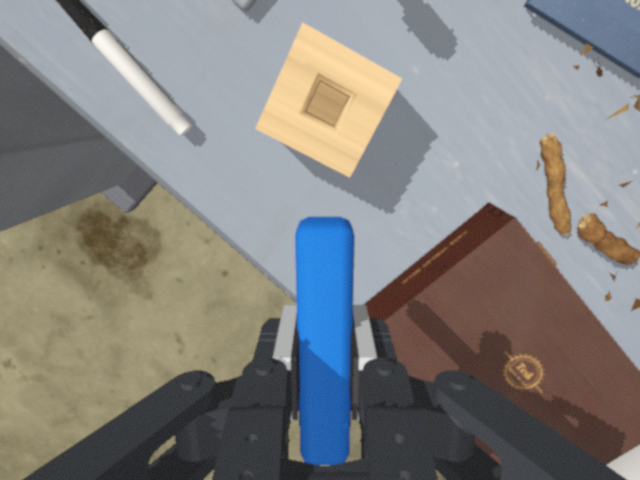

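```bash
python3 - <<'E'
from h import *
z=np.load("35w.npz");k={a:z[a] for a in("intrinsics","R","t")}
print(np.mean([atz("wrist",q,.05,k) for q in [(303,24),(401,78),(350,177),(257,128)]],0).round(4))
print(np.mean([atz("wrist",q,.05,k) for q in [(323,73),(356,95),(335,128),(303,105)]],0).round(4))
p=z["p"][10:190,240:420,::-1];cv2.imwrite("pics/35c.png",cv2.resize(p,None,fx=3.3,fy=3.3,interpolation=cv2.INTER_CUBIC))
E
```

```text
[ 0.4394 -0.371   0.05  ]
[ 0.4417 -0.3701  0.05  ]
```

View pics/35c.png

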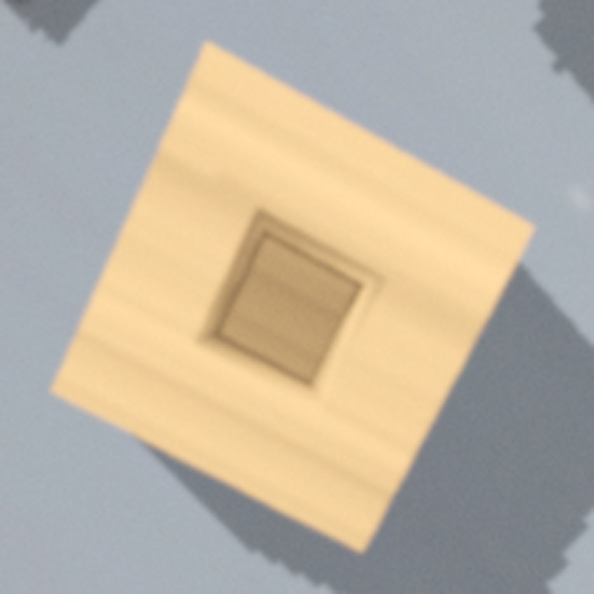

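>>> play_rows([
  [[2.5,0.05,0,0,0,0,1],[3.5,0.05,0,0,0,0,1],[1.75,0.02,2,0,0,0,1],[0,0,3,0,0,0,1],[0,0,2.5,0,0,0,1],[0,0,0,0,0,0,1],[0,0,0,0,0,0,1]],
])

```text
t: 50.38
tool_pos: [0.4364, -0.3742, 0.1411]
orientation: [[0.713, 0.701, 0.001], [0.701, -0.713, -0.001], [-0.0, 0.002, -1.0]]
force: [-0.1, -0.2, 0.0]
width: 0.017
```

```bash
python3 look.py 36w; python3 bar.py 36w; python3 - <<'E'
from h import *
p,d=cams.capture("side");cv2.imwrite("pics/36s.png",cv2.resize(p[340:455,260:375,::-1],None,fx=5.2,fy=5.2,interpolation=cv2.INTER_CUBIC))
E
```

```text
50.38 [ 0.4364 -0.3742  0.1411] [[0.713, 0.701, 0.001], [0.701, -0.713, -0.001], [-0.0, 0.002, -1.0]]
px 12791 top 0.1667 [ 438.7 -371.1] 89.4 17.7 44.123382568359375
mean [ 0.4425 -0.3674] yaw 0.778
slopes [ 0.002 -0.006  0.166]
```

View pics/36s.png

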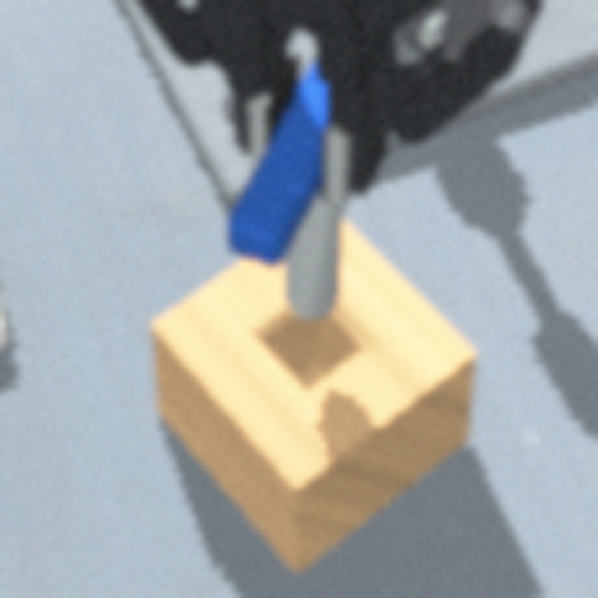

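>>> play_rows([
  [[0,0,1.5,0,0,0,1],[0,0,1.0,0,0,0,1],[0,0,1.0,0,0,0,1],[0,0,0,0,0,0,1]],
])

```text
t: 50.98
tool_pos: [0.435, -0.3735, 0.1035]
orientation: [[0.714, 0.7, -0.002], [0.7, -0.714, 0.002], [0.0, -0.003, -1.0]]
force: [0.1, -0.4, -1.0]
width: 0.0166
```

>>> play_rows([
  [[0,0,1.2,0,0,0,1],[0,0,0.8,0,0,0,1],[0,0,0.4,0,0,0,1],[0,0,0,0,0,0,1]],
])

```text
t: 51.48
tool_pos: [0.4357, -0.3742, 0.0807]
orientation: [[0.714, 0.7, -0.0], [0.7, -0.714, 0.0], [0.0, -0.0, -1.0]]
force: [0.1, -0.6, -1.3]
width: 0.0165
```

```bash
python3 st.py; python3 look.py 37w; python3 bar.py 37w; python3 - <<'E'
from h import *
p,d=cams.capture("side");cv2.imwrite("pics/37s.png",cv2.resize(p[340:455,260:375,::-1],None,fx=5.2,fy=5.2,interpolation=cv2.INTER_CUBIC))
E
```

```text
[ 0.13 -0.62 -1.35] [-0.012 -0.006 -0.002] 0.776 [-1.000e-02 -5.077e+01 -2.459e+01 -0.000e+00 -1.000e-02 -0.000e+00]
51.48 [ 0.4357 -0.3742  0.0807] [[0.714, 0.7, -0.0], [0.7, -0.714, 0.0], [0.0, -0.0, -1.0]]
px 12740 top 0.1064 [ 438.  -371.3] 89.7 17.6 44.57471466064453
mean [ 0.4418 -0.3675] yaw 0.777
slopes [ 0.002 -0.006  0.105]
```

View pics/37s.png

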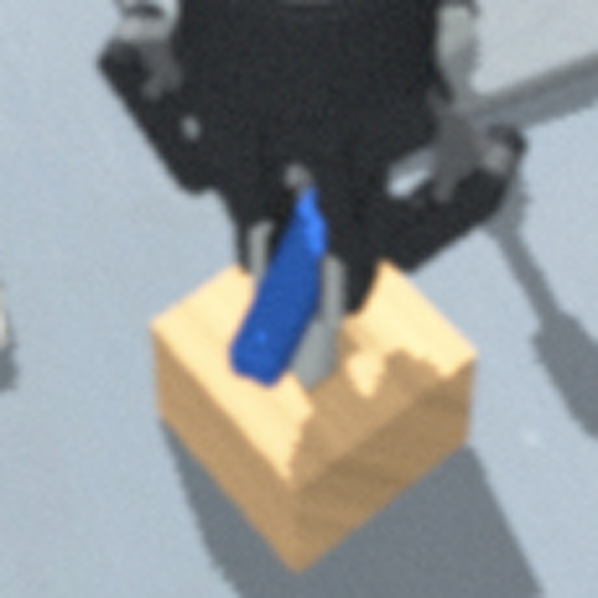

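>>> play_rows([
  [[0,0,0.1,0,0,0,1],[0,0,0,0,0,0,0.4],[0,0,0,0,0,0,0.0],[0,0,0,0,0,0,0.0],[0,0,-2,0,0,0,0.0],[0,0,-4,0,0,0,0.0],[0,0,-5,0,0,0,0.0],[-2,0,-5,0,0,0,0.0],[-4,0,0,0,0,0,0.0],[0,0,0,0,0,0,0.0]],
])

```text
t: 52.82
tool_pos: [0.3914, -0.418, 0.2406]
orientation: [[0.716, 0.698, 0.0], [0.698, -0.716, -0.002], [-0.001, 0.002, -1.0]]
force: [0.4, 0.2, -0.3]
width: 0.0427
```

```bash
python3 look.py 38w; python3 bar.py 38w; python3 - <<'E'
from h import *
p,d=cams.capture("side");cv2.imwrite("pics/38s.png",p[:,:,::-1])
p,d=cams.capture("top");cv2.imwrite("pics/38t.png",p[:,:,::-1])
E
```

```text
52.83 [ 0.3914 -0.418   0.2406] [[0.716, 0.698, 0.0], [0.698, -0.716, -0.002], [-0.001, 0.002, -1.0]]
px 3777 top 0.1061 [ 437.7 -371.6] 89.3 17.0 44.34480667114258
mean [ 0.4394 -0.37  ] yaw 0.774
slopes [ 0.015 -0.016  0.105]
```

View pics/38s.png

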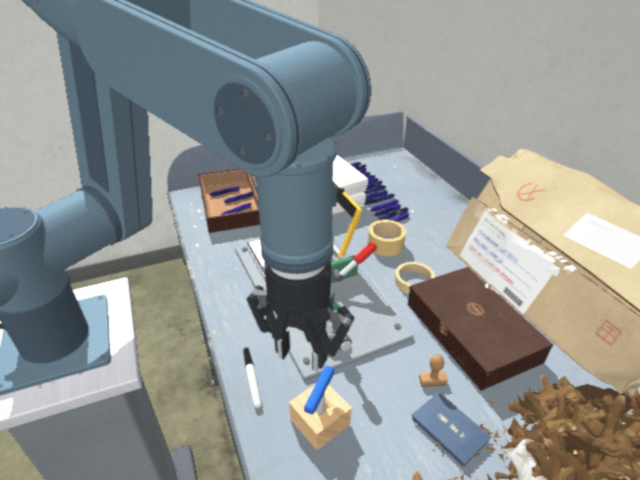

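View pics/38w.png

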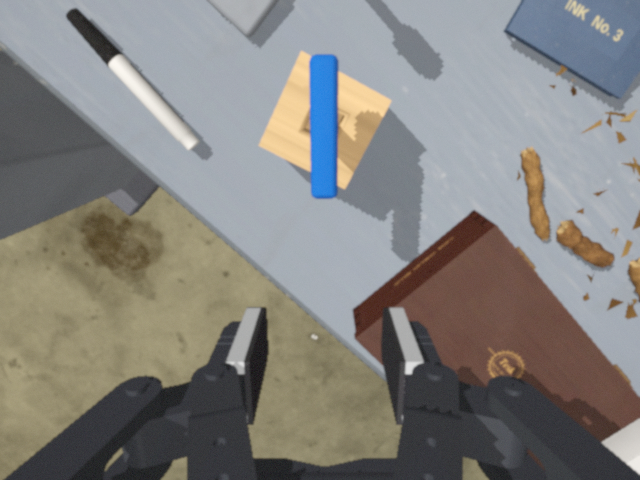

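View pics/38t.png

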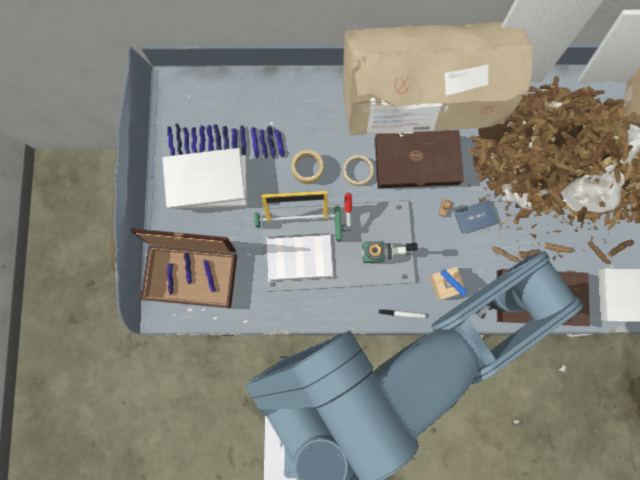

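```bash
python3 - <<'E'
from h import *
print(env.get_state()["t"]); print(env.sign_off())
E
```

```text
52.975
the job is handed in; nothing more can be done
None
```

I finished all the steps and handed the job in at about 53 s; the sign-off gave no verdict.

- **Clamp:** I threw it over to the back, and the last side and top pictures show it still standing open.
- **Rolls:** All three lie in the wooden box in the final top picture. The first one slipped from the gripper on the way, but it fell inside the box.
- **Feed shaft:** The lever is upright. Two depth fits put the flat within about 0.01 rad of straight up.
- **Setscrew:** It reached its stop on the first pass. I turned the key too far there, it jammed, and backing it off pulled the screw back to about 1.95 rad. I put the key back in, turned it to the stop again and freed it with almost no load. The socket's corners then read about 2.4 rad.
- **Hex key:** It stands released and level in its well. The centre of its bar is about 2 mm from the middle of the well, and its top is at the same height as at the start.
- **Other things on the bench:** The tape roll, masking roll, stamp and marker look unmoved in the final pictures, and the gripper is clear of everything.

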